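# Load the light-tight lens box on the optical table

### The job

Open the black lens box by reaching under the rail at its front edge, pushing the sprung safety catch there aside and lifting the hood until it stands up past vertical. Put every small footed lens that stands loose on the table (those on the long rail stay) into the box, upright, each fully down in the narrowest slot that takes its foot (try from the narrowest slot up). Then lower the hood without slamming it until it is fully shut and the catch has snapped back, and leave the other things on the table where they are.

Things in the scene. Friction and masses are not known exactly. Their poses are not given: they have to be found in the camera images.
- hood (a joint): Hood angle about the level hinge on the box's rear edge: 0 shut on its stop, grows as the front is lifted, 1.57 vertical, stop at 1.75. Stiff hinge: it stays where it is left (3 to 6 N at the rail to lift, a few N to lower). While the catch is engaged it rises only about 0.02. Below 1.57 it hangs over the slots.
- rail (a point): Centre of the lifting rail on the hood: a level steel bar 10 mm thick, 130 mm long (along y), 40 mm in front of the hood's front face (35 mm hand gap), with a 10 mm arm to the hood at each end. Moves with the hood; its x axis is the hood's rear direction. Shut: 80 mm above the table; 210 mm before and 5 mm below the hinge line.
- hinge (a point): Middle of the hinge line, 85 mm above the table, on the box's top rear edge. Axes are those of the box: x from its front to its rear, y along the hinge, z up.
- catch (a joint): Travel in m of the safety catch along the box's +y: 0 engaged (sprung home), frees the hood beyond 0.012, stop at 0.022. 1.5 N to start, 5 N at the stop. It springs back when let go: keep it aside until the hood has risen 0.1 rad. Its hook has a ramp: on closing, pressing the rail down (about 5 N) makes it give way and snap back by itself.
- paddle (a point): Centre of the catch's steel paddle, 40 mm along the box's x, 14 along y, 28 high (43 to 71 mm above the table), under the middle of the shut rail, 4 mm below it, sticking out 15 mm before and behind it. Push it along the box's +y, e.g. with fingertips that straddle the rail from above and reach below it. It does not rise with the hood.
- lensbox: The black box: outside 170 mm (x) by 232 mm (y), origin under its centre, x to the rear. Walls 50 mm high, front 45, rear 85. Slot centres lie 71 mm behind the outer front face and 99 mm before the outer rear face. The hood has sides 24 mm deep, which point to the front when it stands open.
- slot0 (a point): Centre of the floor of slot 0 in the box, the narrowest: 55 mm along the box's x by 28 mm along y. Floor 10 mm above the table; aluminium ribs round it, 22 mm high. Slots 0 to 3 lie side by side along +y. Axes are those of the box.
- slot1 (a point): Centre of the floor of slot 1 in the box, the second narrowest: 55 mm along the box's x by 36 mm along y. Floor 10 mm above the table; aluminium ribs round it, 22 mm high. Slots 0 to 3 lie side by side along +y. Axes are those of the box.
- slot2 (a point): Centre of the floor of slot 2 in the box, the second widest: 55 mm along the box's x by 44 mm along y. Floor 10 mm above the table; aluminium ribs round it, 22 mm high. Slots 0 to 3 lie side by side along +y. Axes are those of the box.
- slot3 (a point): Centre of the floor of slot 3 in the box, the widest: 55 mm along the box's x by 52 mm along y. Floor 10 mm above the table; aluminium ribs round it, 22 mm high. Slots 0 to 3 lie side by side along +y. Axes are those of the box.
- lens_a_mid (a point): Mounted lens a, upright; may be absent. Centre of its holder, a black disc 24 mm across, 12 mm thick along its x (pinch it along x), 52 mm above the underside; a 12 mm stem joins it to a black foot 10 mm thick, 50 mm along x and 24, 32, 40 or 48 mm wide along y: each lens another width, which one is to be found by trying or looking. Half a turn makes no difference. 0.1 to 0.16 kg.
- lens_b_mid (a point): Mounted lens b, upright; may be absent. Centre of its holder, a black disc 24 mm across, 12 mm thick along its x (pinch it along x), 52 mm above the underside; a 12 mm stem joins it to a black foot 10 mm thick, 50 mm along x and 24, 32, 40 or 48 mm wide along y: each lens another width, which one is to be found by trying or looking. Half a turn makes no difference. 0.1 to 0.16 kg.
- lens_c_mid (a point): Mounted lens c, upright; may be absent. Centre of its holder, a black disc 24 mm across, 12 mm thick along its x (pinch it along x), 52 mm above the underside; a 12 mm stem joins it to a black foot 10 mm thick, 50 mm along x and 24, 32, 40 or 48 mm wide along y: each lens another width, which one is to be found by trying or looking. Half a turn makes no difference. 0.1 to 0.16 kg.
- lens_d_mid (a point): Mounted lens d, upright; may be absent. Centre of its holder, a black disc 24 mm across, 12 mm thick along its x (pinch it along x), 52 mm above the underside; a 12 mm stem joins it to a black foot 10 mm thick, 50 mm along x and 24, 32, 40 or 48 mm wide along y: each lens another width, which one is to be found by trying or looking. Half a turn makes no difference. 0.1 to 0.16 kg.
- cleaner: White bottle, 56 mm across and 130 mm high, standing at the right; bystander, to be left alone. Origin under its centre.
- driver: Screwdriver lying on the table at the right; bystander, to be left alone. Origin under its middle.
- post: Black post holder on a foot, 130 mm high, standing beyond the box at the left; bystander, to be left alone. Origin under its centre.
Not all that is in view belongs to the job. What is shaped like the part that bears lens_d_mid but green or pink is not meant.

How it is judged:
On the way, in this order (a step that is already met when the one before it is completed fails the run):
1. the hood stands open past vertical (value of joint hood above 1.57 rad), for 0.2 s.
2. with the hood open, every lens present stands fully down in the narrowest slot that takes it (horizontal distance between lens_a_mid and slot2 below 0.008 m and z of lens_a_mid in the frame of slot2 between 0.046 and 0.058 m and angle between each of lens_a_mid, lens_b_mid, lens_c_mid, lens_d_mid's own z axis and vertical below 0.12 rad and horizontal distance between lens_b_mid and slot0 below 0.008 m and z of lens_b_mid in the frame of slot0 between 0.046 and 0.058 m and horizontal distance between lens_c_mid and slot3 below 0.008 m and z of lens_c_mid in the frame of slot3 between 0.046 and 0.058 m and horizontal distance between lens_d_mid and slot1 below 0.008 m and z of lens_d_mid in the frame of slot1 between 0.046 and 0.058 m and value of joint hood above 1 rad), for 0.3 s.
3. the hood is shut and the catch engaged (value of joint hood below 0.03 rad and value of joint catch below 0.004 m), for 0.3 s.
At the end, for the whole second after the job is handed in: Every lens present stands upright (within 0.12 rad), its foot fully down on the floor of the narrowest slot that takes it (within 8 mm of the slot's centre and 6 mm of the full depth); the hood is shut (below 0.03 rad) and the catch back at its rest (within 4 mm) (all of step 3 and horizontal distance between lens_a_mid and slot2 below 0.008 m and z of lens_a_mid in the frame of slot2 between 0.046 and 0.058 m and angle between each of lens_a_mid, lens_b_mid, lens_c_mid, lens_d_mid's own z axis and vertical below 0.12 rad and horizontal distance between lens_b_mid and slot0 below 0.008 m and z of lens_b_mid in the frame of slot0 between 0.046 and 0.058 m and horizontal distance between lens_c_mid and slot3 below 0.008 m and z of lens_c_mid in the frame of slot3 between 0.046 and 0.058 m and horizontal distance between lens_d_mid and slot1 below 0.008 m and z of lens_d_mid in the frame of slot1 between 0.046 and 0.058 m); the robot touches nothing.
It fails at once if the cleaner is shoved or knocked (moved by more than 30 mm) (distance of cleaner from where it was at the start of the episode above 0.03 m).
It fails at once if the driver is shoved or knocked (moved by more than 30 mm) (distance of driver from where it was at the start of the episode above 0.03 m).
It fails at once if the post is shoved or knocked (moved by more than 30 mm) (distance of post from where it was at the start of the episode above 0.03 m).
It fails at once if the hood is slammed down (faster than 3 rad/s) (velocity of joint hood below -3 rad/s).
Of lens_a, lens_b, lens_c, lens_d only 3 to 4 are there at a start; the rules pass over those that are not, and their reading is None.
At some moment in a run one of lens_a, lens_b, lens_c, lens_d may be knocked a few centimetres aside while the robot is not near it.
It also fails if it takes over 208 s, if anything falls off the work surface, if the arm or the gripper's body presses on something with over 40 N, if the wrist force passes 120 N, or if a joint passes its speed limit or range.

### The arm

A 7-joint arm with a two-finger parallel gripper is mounted at the origin on the work surface. World frame = base frame: x ahead of the robot, y to its left, z up, the work surface at z = 0. Lengths are in m, angles in rad, forces in N, time in s.
With the tool pointing down it reaches from about 0.4 to 0.85 m from the base axis. Payload 10.4 kg.
Tool frame: the origin (TCP) lies at the centre of the arm's flange, where the gripper is bolted on; the fingertips stand 173 mm ahead of it and the grasp point (between the pads) lies 155 mm ahead of it (manip.nose_length is the distance from the TCP to the fingertips, in m); z points along the fingers, x is the direction in which the jaws open and shut, and the axes are right-handed (so a half turn about z gives the same grasp; the last joint's range is limited). The gripper opens to 85 mm and grips with 20 to 120 N. Pads are 22 mm wide; open, the fingers measure 114 mm over their backs; the gripper's body (76 mm by 85 mm) begins 54 mm behind the grasp point. The pads swing forward as they close: fully open they stand 13 mm farther back than shut.
Start: joints at [1.302, 0.332, -0.065, 1.46, 0.022, 1.35, -0.088], TCP at [0.152, -0.606, 0.405] pointing down, gripper open.
Joint ranges: [-2.6, 2.6], [-0.5, 2.12], [-1.47, 1.34], [0.16, 2.42], [-1.27, 4.41], [0.06, 2.06], [-2.6, 2.6]. Speed limits (rad/s): [2.22, 2.22, 2.79, 2.79, 3.14, 3.14, 3.14].

### API

Orientations are given as a unit quaternion [x, y, z, w].
In Python, from workcell import status, cams, order, manip gives the robot as it stands.
- The arm moves only by the tool servo_tool, never from a script. Its argument "motion" is a list that holds one entry, the list of rows, each a list of 6 numbers: the shift along the tool's x, y, z in units of 50 mm (1.0 is 50 mm), then the turn, a rotation vector about the tool's x, y, z in units of 5 degrees (1.0 is 5 degrees). In form: [[[x, y, z, ax, ay, az], ...]]. A call has 1 to 12 rows; each row shifts and turns the pose as measured when the row begins, along the tool's axes as they then stand; what a row does not reach is not made up. A row lasts 1/10 s, in which the tool goes at most 50 mm and 8.59 degrees, less where a joint would pass 70% of its speed; a pose out of reach is approached as far as the arm can. A call is refused whole if a number of a shift passes 1 or a number of a turn 1, either way. A call with a gripper value outside its range is refused whole. "jaw" is the closure in counts, from 0 (fully open) to 255 (shut), set as the call begins (left out, the last holds). The fingers move at their own pace and stop on an object; "force" is the grip in N (left out, the last holds). Time passes only in rows, so rows that do not move let the fingers close. It gives the time, the measured TCP pose, the force and the opening at its end, in the units of the state.
- status.get_obs(): the state, without advancing time (a new reading comes with each control period).
- cams.camera(name): name is "scene" or "top"; returns a dict with "color" (480x640x3 uint8, red, green, blue), "vertical_fov" (degrees; the focal length in pixels is half the picture's height over the tangent of half this angle, whatever the lens; pixels are square), "cx", "cy" (the principal point, pixels), "k1" (the pictures are not rectified: a ray, as slopes to the right and down, at radius r is drawn at 1 + k1 r^2 times it, then the intrinsics apply), "extrinsics" (4x4, takes a point from camera to world coordinates). Camera axes: x right, y down, z forward; pixel columns grow to the right and rows downward; lengths in m; the calibration is good to about 2 mm. A picture is of the moment at which its call begins. There is no depth.
- order.hand_in(): hands the job in, once; it reports no verdict.
The state is a dict: "clock": time; "joint_pos": joint angles; "joint_velocities": joint speeds; "tau": joint torques, N m; "position": TCP position; "ee_rot": TCP orientation; "ft_force": force on the tool from outside, world axes, zero at the start; "torque": the same for the moment, N m; "grip_width": opening from 0.0 (shut) to 1.0 (fully open).
Only numpy, scipy, OpenCV 4.12 (cv2) and the standard library are available. Lean on these libraries where they do the work, as an engineer would, in place of code of your own. Each camera call takes 0.05 s, during which the arm holds its last target.

## Working session

There is one attempt and no reset: what is moved stays moved. The work goes in short steps, Python scripts to look and compute and a tool call to move; the robot and the scene stay as the last step left them, time stands still between calls to the robot, and variables do not carry over. Pictures are saved under pics/ and viewed, and the job is handed in when it is done.

Besides the shell and the picture viewer there is one more tool, called after "Emit:" as name(argument=value, ...) on one line, values as JSON. servo_tool: Moves the arm, as the interface text tells. Its arguments: {"type":"object","properties":{"motion":{"type":"array","items":{"type":"array","items":{"type":"array","items":{"type":"number"}}}},"jaw":{"type":"number"},"force":{"type":"number"}},"required":["motion"]}

```bash
ls; mkdir -p pics
python3 - <<'E'
from workcell import status,cams,manip
import cv2
print(status.get_obs()); print(manip.nose_length)
for n in("scene","top"):
    c=cams.camera(n); cv2.imwrite(f"pics/{n}0.png",c["color"][:,:,::-1])
    print(n,c["vertical_fov"],c["cx"],c["cy"],c["k1"],c["extrinsics"])
E
```

```text
pics
{'clock': 0.0, 'joint_pos': array([ 1.30238634,  0.33287273, -0.06471579,  1.46094961,  0.0215938 ,
        1.34989364, -0.08850807]), 'joint_velocities': array([ 0.00081   , -0.00156615,  0.00031912, -0.00207618,  0.00036704,
       -0.00132871, -0.00024988]), 'tau': array([ 6.77955286e-04, -6.25452018e+01,  4.92730422e-02, -3.91611457e+01,
        1.61933637e-02,  9.72866110e-03, -2.87558112e-05]), 'position': array([ 0.1520721 , -0.60608232,  0.4039113 ]), 'ee_rot': array([ 7.88469172e-01, -6.15073861e-01, -5.79533448e-04, -4.17047031e-04]), 'ft_force': array([-0.50484143, -0.2242197 ,  0.10513175]), 'torque': array([-0.02119167,  0.03039047, -0.05542371]), 'grip_width': 1.0016286747634515}
0.1734
scene 45.351727884325456 319.4485418991794 235.72355463939297 0.0020610426626183533 [[-0.85264472  0.33722523 -0.39909412  1.06223341]
 [ 0.52239928  0.53589421 -0.66326193  0.78107883]
 [-0.00979643 -0.77401327 -0.63309359  0.84691071]
 [ 0.          0.          0.          1.        ]]
top 57.85342927789203 314.7425640437202 241.24552893753895 -0.07685929654903888 [[-0.00419266 -0.99787776  0.06497994  0.4966588 ]
 [-0.99986053  0.00313278 -0.01640431 -0.01664383]
 [ 0.01616593 -0.06503966 -0.99775173  1.24790251]
 [ 0.          0.          0.          1.        ]]
```

View pics/scene0.png

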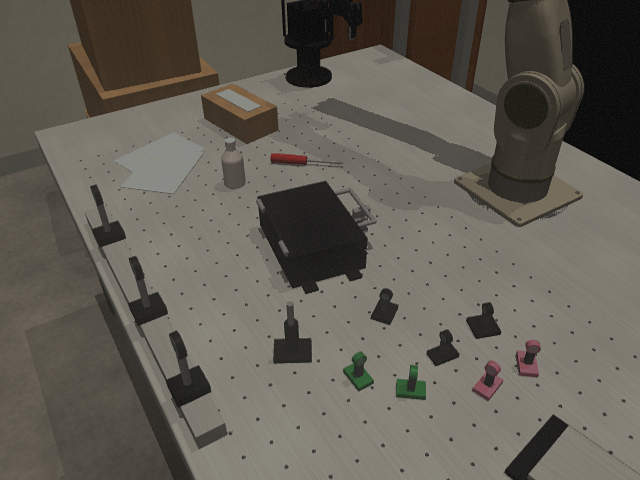

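View pics/top0.png

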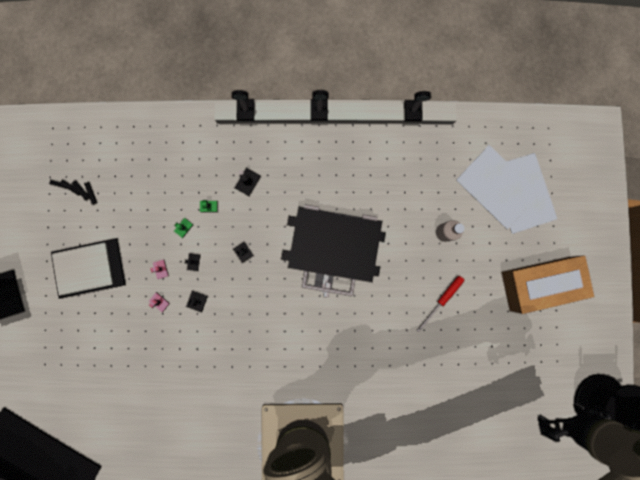

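The top view shows the box at (335,243) with its rail at (328,283). The black footed lenses are at (243,252), (193,262) and (197,301), and the taller thing at (247,181) is the post. The green ones at (208,206) and (184,227) and the pink ones at (159,268) and (158,301) are not meant. The three on the long rail stay. I'll confirm this in enlarged crops.

```bash
cat > h.py <<'E'
import numpy as np,cv2,time
from workcell import status,cams
from scipy.spatial.transform import Rotation as R
def cam(n):
    c=cams.camera(n); h,w=c["color"].shape[:2]
    f=h/2/np.tan(np.radians(c["vertical_fov"])/2)
    c["f"]=f; return c
def ray(c,u,v):
    d=np.array([(u-c["cx"])/c["f"],(v-c["cy"])/c["f"]]); s=d.copy()
    for _ in range(20): s=d/(1+c["k1"]*(s@s))
    E=np.array(c["extrinsics"]); return E[:3,3],E[:3,:3]@np.array([s[0],s[1],1])
def pl(c,u,v,z):
    o,d=ray(c,u,v); return o+d*(z-o[2])/d[2]
def pj(c,p):
    E=np.array(c["extrinsics"]); q=E[:3,:3].T@(np.array(p)-E[:3,3]); s=q[:2]/q[2]
    s=s*(1+c["k1"]*(s@s)); return np.array([s[0]*c["f"]+c["cx"],s[1]*c["f"]+c["cy"]])
def tri(c1,a,c2,b):
    o1,d1=ray(c1,*a);o2,d2=ray(c2,*b)
    A=np.stack([d1,-d2],1); t=np.linalg.lstsq(A,o2-o1,rcond=None)[0]
    p,q=o1+d1*t[0],o2+d2*t[1]; return (p+q)/2,np.linalg.norm(p-q)
def crop(c,x0,y0,x1,y1,s,fn,b=1.0):
    im=c["color"][y0:y1,x0:x1,::-1]; im=np.clip(im*b,0,255).astype(np.uint8)
    cv2.imwrite(fn,cv2.resize(im,None,fx=s,fy=s,interpolation=cv2.INTER_CUBIC))
def obs():
    o=status.get_obs(); print("t %.2f"%o["clock"],"pos",o["position"].round(4),"rotvec axes",R.from_quat(o["ee_rot"]).as_matrix().round(3).tolist(),"F",o["ft_force"].round(1),"g %.3f"%o["grip_width"]); return o
E
python3 - <<'E'
from h import *
c=cam("top"); crop(c,140,170,270,320,4,"pics/t1.png",1.6); crop(c,270,190,400,310,6,"pics/t2.png",1.8)
c=cam("scene"); crop(c,340,270,520,400,4,"pics/s1.png",1.8); crop(c,240,170,400,300,5,"pics/s2.png",1.8)
E
```

```text
(no output)
```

View pics/t1.png

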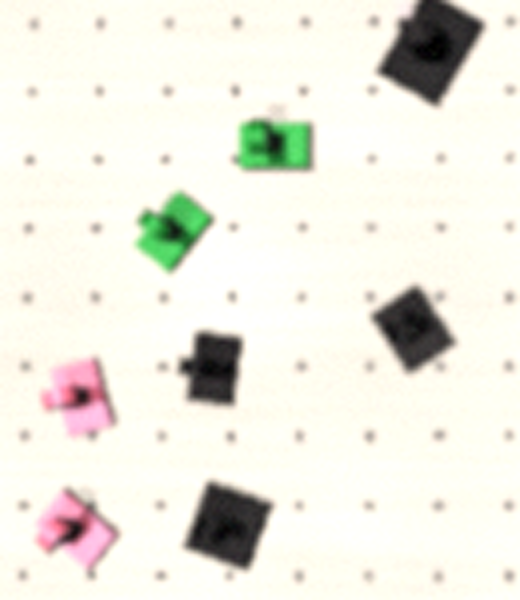

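View pics/t2.png

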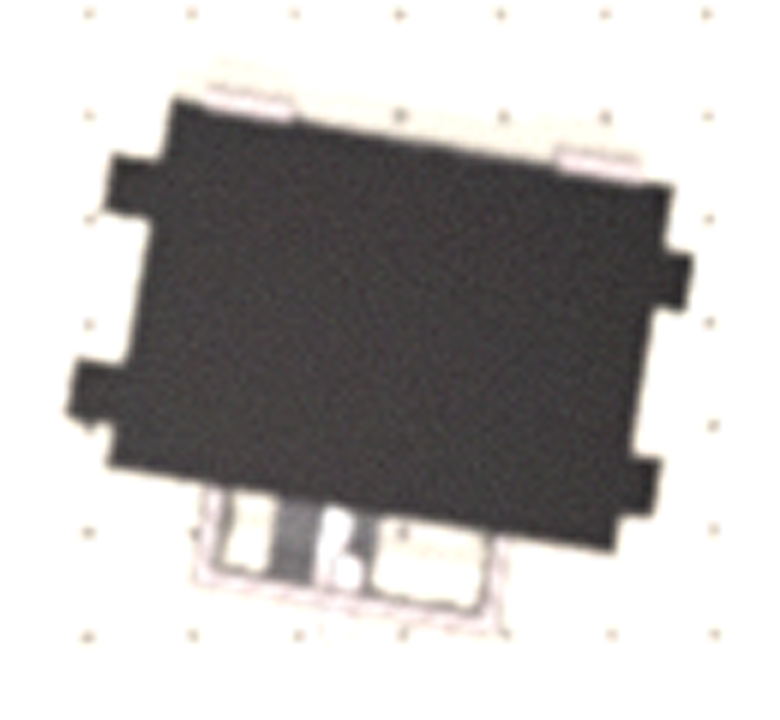

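View pics/s1.png

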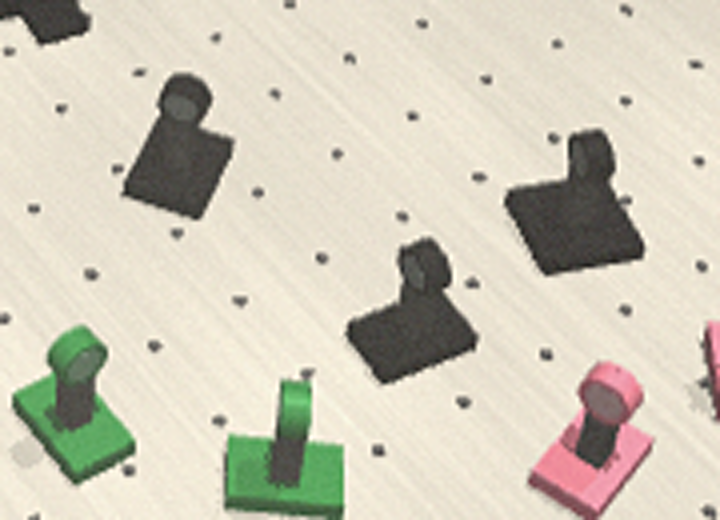

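View pics/s2.png

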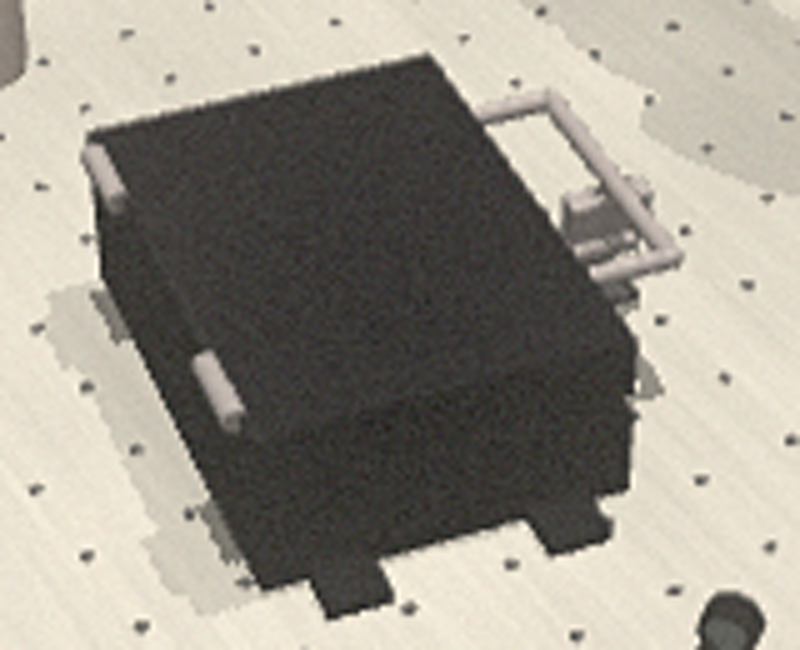

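```bash
cat > lens.py <<'E'
from h import *
def feet(c,pts,zf=0.010,thr=90,verbose=True):
    g=c["color"].max(2).astype(np.float32); out=[]
    for (u,v) in pts:
        x0,y0=int(u)-22,int(v)-22; S=8
        G=cv2.resize(g[y0:y0+44,x0:x0+44],None,fx=S,fy=S,interpolation=cv2.INTER_CUBIC)
        m=(G<thr).astype(np.uint8); m=cv2.morphologyEx(m,cv2.MORPH_OPEN,np.ones((40,40),np.uint8))
        cs=cv2.findContours(m,0,cv2.CHAIN_APPROX_NONE)[0]
        k=min(cs,key=lambda k:-cv2.contourArea(k) if cv2.contourArea(k)>2000 else 0)
        w=np.array([pl(c,(a+.5)/S-.5+x0,(b+.5)/S-.5+y0,zf)[:2] for a,b in k[:,0]],np.float32)
        r=cv2.minAreaRect(w*1000); B=cv2.boxPoints(r)
        e1,e2=B[1]-B[0],B[2]-B[1]
        if np.linalg.norm(e1)<np.linalg.norm(e2): e1,e2=e2,e1
        if verbose: print((u,v),"ctr",np.round(r[0],1),"L",np.linalg.norm(e1).round(1),"ang %.1f"%(np.degrees(np.arctan2(e1[1],e1[0]))%180),"W",np.linalg.norm(e2).round(1),"ang %.1f"%(np.degrees(np.arctan2(e2[1],e2[0]))%180),"area",cv2.contourArea((w*1000)))
    return
E
python3 - <<'E'
from lens import *
c=cam("top");s=cam("scene")
P=[(243,252),(193,262),(197,301)]
for t in(80,100,120): feet(c,P,thr=t)
feet(c,[(208,206),(184,227)],thr=0) if 0 else None
a,b=pl(c,304.5,286,.085),pl(c,351.7,292.5,.085)
print("rail top",a,b)
h1=pl(c,270+251/6,190+100/6,.09);h2=pl(c,270+597/6,190+160/6,.09);print("hinge",h1,h2)
print(tri(c,(304.5,286),s,(376,221.4)),tri(c,(351.7,292.5),s,(350,188.6)))
# hood top corners
for u,v in((175,100),(672,187),(107,466),(615,552)): print(pl(c,270+u/6,190+v/6,.09))
E
```

```text
(243, 252) ctr [547.3 167.7] L 48.8 ang 33.0 W 38.6 ang 123.0 area 1619.7188667226583
(193, 262) ctr [519.6 310.2] L 46.3 ang 179.9 W 33.8 ang 89.9 area 1423.342737926636
(197, 301) ctr [408.3 298.6] L 49.3 ang 160.1 W 47.8 ang 70.1 area 2128.591074218042
(243, 252) ctr [547.3 167.6] L 50.8 ang 33.2 W 40.5 ang 123.2 area 1802.502943254076
(193, 262) ctr [519.6 310.6] L 48.5 ang 179.9 W 36.0 ang 89.9 area 1570.2026012362912
(197, 301) ctr [408.4 298.7] L 51.4 ang 160.1 W 49.6 ang 70.1 area 2319.9921008939855
(243, 252) ctr [547.2 167.4] L 53.6 ang 33.1 W 42.8 ang 123.1 area 2004.9396530557424
(193, 262) ctr [519.4 311.4] L 51.3 ang 175.6 W 39.1 ang 85.6 area 1760.715908959508
(197, 301) ctr [408.5 298.9] L 53.2 ang 160.1 W 51.5 ang 70.1 area 2512.50926758023
rail top [ 0.45286054 -0.00793982  0.085     ] [ 0.43487925 -0.13392477  0.085     ]
hinge [ 0.66521137 -0.02825291  0.09      ] [ 0.63790365 -0.18336598  0.09      ]
(array([ 0.44921446, -0.00542028,  0.07580857]), np.float64(0.008215883110375872)) (array([ 0.43190311, -0.13217095,  0.0823471 ]), np.float64(0.006963198275842419))
[0.66528292 0.00577404 0.09      ]
[ 0.62567802 -0.21702609  0.09      ]
[0.50184935 0.03621748 0.09      ]
[ 0.46265716 -0.18929153  0.09      ]
```

```bash
cat > plan.py <<'E'
from h import *
BX=np.array([.9848,-.1736,0]);BY=np.array([.1736,.9848,0]);H=np.array([.651,-.1065,.085])
def plan(tgt,phi=None,rot=None,vmax=0.8,amax=1.0):
    """tgt: TCP pos; phi deg of tool x (tool down), or rot matrix. prints rows, equal steps"""
    o=status.get_obs(); p=o["position"]; M=R.from_quat(o["ee_rot"])
    if rot is None:
        f=np.radians(phi); T=R.from_matrix(np.array([[np.cos(f),np.sin(f),0],[np.sin(f),-np.cos(f),0],[0,0,-1]]))
    else: T=rot
    rv=(M.inv()*T).as_rotvec(); d=np.array(tgt)-p
    n=int(max(np.ceil(np.linalg.norm(d)/.05/vmax),np.ceil(np.abs(np.degrees(rv)).max()/5/amax),1))
    print("n",n,"d",d.round(4),"rotdeg",np.degrees(rv).round(2), "F",o["ft_force"].round(1),"g %.3f"%o["grip_width"],"t %.1f"%o["clock"])
    rows=[]
    for i in range(n):
        Mi=M*R.from_rotvec(rv*i/n)
        rows.append(np.r_[Mi.inv().apply(d/n)/.05,np.degrees(rv)/n/5].round(2).tolist())
    print(rows)
E
python3 - <<'E'
from plan import *
plan([.44,-.095,.36],-10)
E
```

```text
n 15 d [ 0.2879  0.5112 -0.0445] rotdeg [-1.000e-02  2.000e-02 -6.592e+01] F [ 0.6  0.7 -0.3] g 1.003 t 0.3
[[-0.57, -0.54, 0.06, -0.0, 0.0, -0.88], [-0.52, -0.58, 0.06, -0.0, 0.0, -0.88], [-0.48, -0.62, 0.06, -0.0, 0.0, -0.88], [-0.43, -0.65, 0.06, -0.0, 0.0, -0.88], [-0.38, -0.68, 0.06, -0.0, 0.0, -0.88], [-0.33, -0.71, 0.06, -0.0, 0.0, -0.88], [-0.27, -0.73, 0.06, -0.0, 0.0, -0.88], [-0.21, -0.75, 0.06, -0.0, 0.0, -0.88], [-0.15, -0.77, 0.06, -0.0, 0.0, -0.88], [-0.1, -0.78, 0.06, -0.0, 0.0, -0.88], [-0.04, -0.78, 0.06, -0.0, 0.0, -0.88], [0.02, -0.78, 0.06, -0.0, 0.0, -0.88], [0.08, -0.78, 0.06, -0.0, 0.0, -0.88], [0.14, -0.77, 0.06, -0.0, 0.0, -0.88], [0.2, -0.76, 0.06, -0.0, 0.0, -0.88]]
```

Emit:
servo_tool(motion=[[[-0.57,-0.54,0.06,0,0,-0.88],[-0.52,-0.58,0.06,0,0,-0.88],[-0.48,-0.62,0.06,0,0,-0.88],[-0.43,-0.65,0.06,0,0,-0.88],[-0.38,-0.68,0.06,0,0,-0.88],[-0.33,-0.71,0.06,0,0,-0.88],[-0.27,-0.73,0.06,0,0,-0.88],[-0.21,-0.75,0.06,0,0,-0.88],[-0.15,-0.77,0.06,0,0,-0.88],[-0.1,-0.78,0.06,0,0,-0.88],[-0.04,-0.78,0.06,0,0,-0.88],[0.02,-0.78,0.06,0,0,-0.88]]], jaw=160)

```text
clock: 1.5
position: [0.3799, -0.1819, 0.3659]
ee_rot: [0.982, -0.187, 0.0, 0.002]
ft_force: [1.2, -0.8, -0.1]
grip_width: 0.368
```

Run:
```python
from plan import *
print("target rail-side", (H-.21*BX-.025*BY))
plan([.44,-.095,.36],-10)
c=cam("top");cv2.imwrite("pics/t3.png",c["color"][:,:,::-1])
```

```text
target rail-side [ 0.439852 -0.094664  0.085   ]
n 3 d [ 0.0601  0.0869 -0.0059] rotdeg [  0.29  -0.03 -11.59] F [ 1.2 -0.8 -0.1] g 0.368 t 1.5
[[0.16, -0.69, 0.04, 0.02, -0.0, -0.77], [0.21, -0.67, 0.04, 0.02, -0.0, -0.77], [0.25, -0.66, 0.04, 0.02, -0.0, -0.77]]
```

View pics/t3.png

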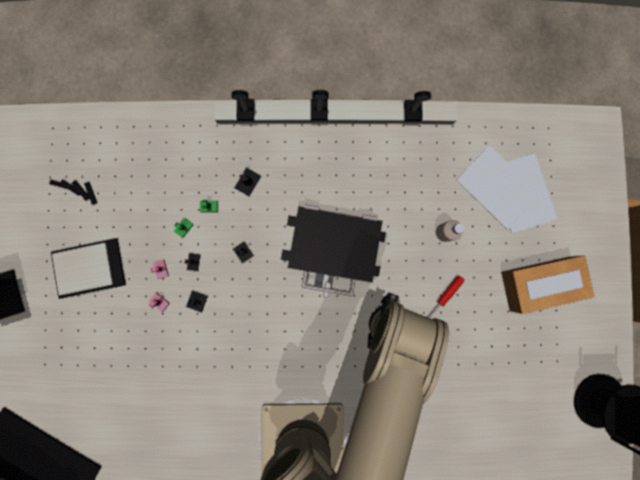

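The view shows no further lens where the arm stood. The three at (243,252), (193,262) and (197,301) are all there are.

Emit:
servo_tool(motion=[[[0.16,-0.69,0.04,0,0,-0.8],[0.21,-0.67,0.04,0,0,-0.8],[0.25,-0.66,0.04,0,0,-0.8],[0,0,0,0,0,0]]])

```text
clock: 1.95
position: [0.4436, -0.083, 0.36]
ee_rot: [0.997, -0.072, 0.001, 0.002]
ft_force: [0.2, -0.4, 0.1]
grip_width: 0.373
```

Run:
```python
from plan import *
plan([.44,-.095,.29],-10)
c=cam("scene");crop(c,240,100,480,300,3.3,"pics/s3.png",1.8)
```

```text
n 2 d [-0.0036 -0.012  -0.07  ] rotdeg [ 0.23 -0.16  1.72] F [ 0.2 -0.4  0.1] g 0.373 t 1.9
[[-0.02, 0.12, 0.7, 0.02, -0.02, 0.17], [-0.02, 0.12, 0.7, 0.02, -0.02, 0.17]]
```

View pics/s3.png

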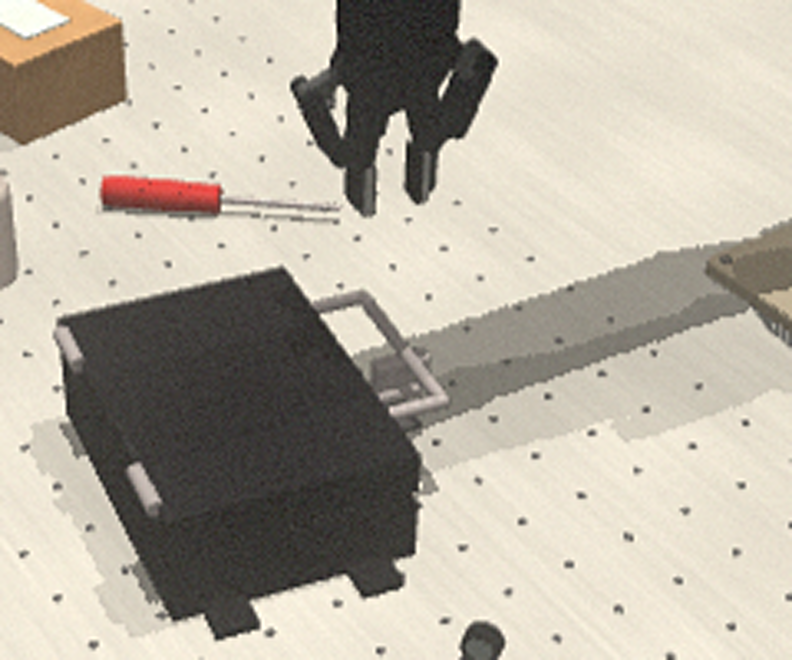

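Emit:
servo_tool(motion=[[[-0.02,0.12,0.7,0,0,0.17],[-0.05,0.12,0.7,0,0,0.17],[0,0,0,0,0,0]]])

```text
clock: 2.3
position: [0.4371, -0.0991, 0.2892]
ee_rot: [0.996, -0.091, 0.002, 0.003]
ft_force: [-0.5, -0.3, -0.3]
grip_width: 0.369
```

Run:
```python
from plan import *
plan([.44,-.095,.25],-10)
c=cam("scene");crop(c,240,100,480,300,3.3,"pics/s4.png",1.8)
c=cam("top");crop(c,270,190,400,310,6,"pics/t4.png",1.8)
```

```text
n 1 d [ 0.0029  0.0041 -0.0392] rotdeg [ 0.38 -0.26 -0.48] F [-0.5 -0.3 -0.3] g 0.369 t 2.3
[[0.04, -0.1, 0.78, 0.08, -0.05, -0.1]]
```

View pics/s4.png

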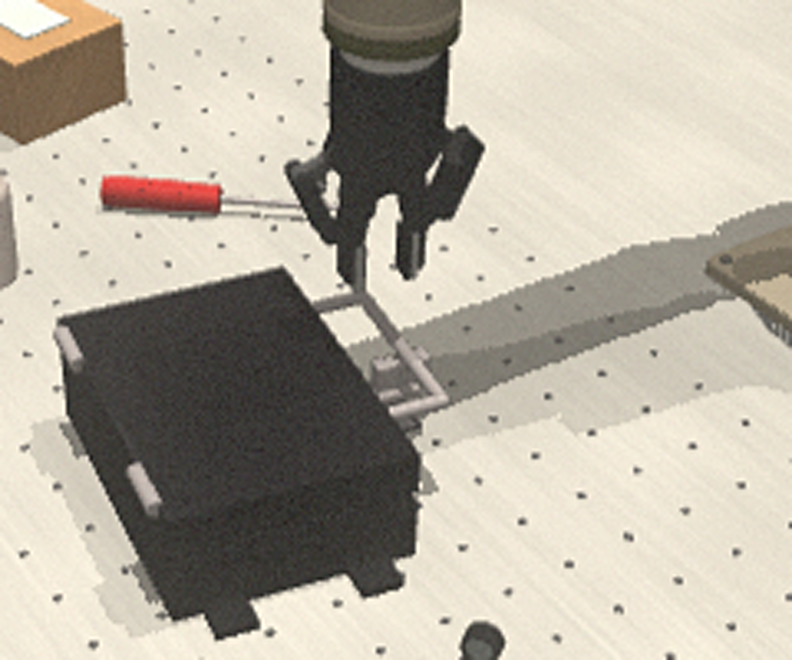

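View pics/t4.png

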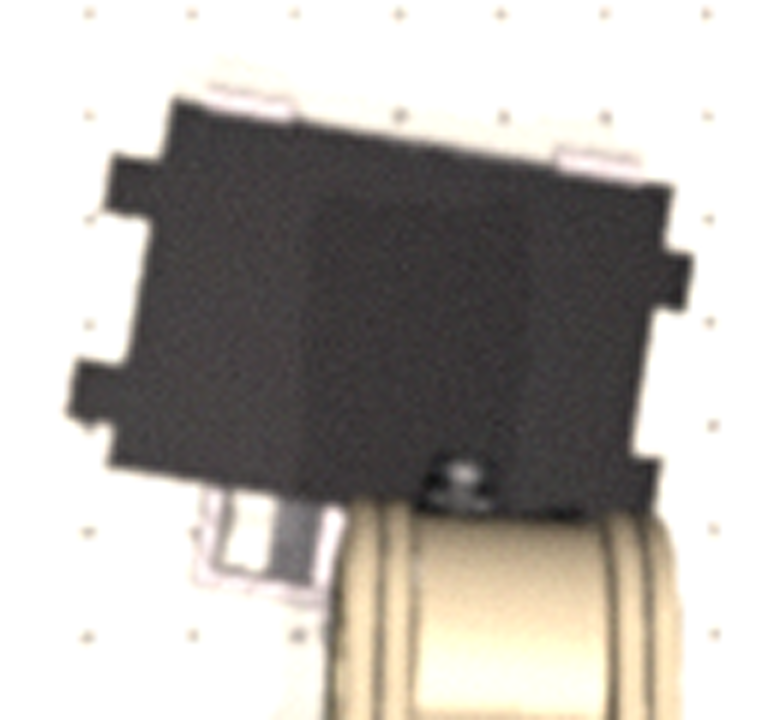

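Emit:
servo_tool(motion=[[[0.04,-0.1,0.4,0.1,0,-0.1],[0.02,0,0,0,0,0]]])

```text
clock: 2.6
position: [0.4444, -0.0948, 0.2764]
ee_rot: [0.996, -0.087, 0.007, 0.0]
ft_force: [0.2, -0.2, 0.3]
grip_width: 0.374
```

Run:
```python
from plan import *
plan([.44,-.095,.222],-10)
```

```text
n 2 d [-0.0044 -0.0002 -0.0544] rotdeg [-0.05 -0.85  0.07] F [ 0.2 -0.2  0.3] g 0.374 t 2.6
[[-0.05, 0.01, 0.54, -0.0, -0.08, 0.01], [-0.05, 0.01, 0.54, -0.0, -0.08, 0.01]]
```

Emit:
servo_tool(motion=[[[-0.09,0,0.3,0,-0.1,0],[0,0,0.2,0,0,0],[0,0,0,0,0,0]]])

```text
clock: 2.9
position: [0.4416, -0.0947, 0.254]
ee_rot: [0.996, -0.087, 0.005, 0.001]
ft_force: [0.4, 0.1, -0.1]
grip_width: 0.377
```

Run:
```python
from plan import *
plan([.44,-.095,.222],-10)
c=cam("scene");crop(c,300,120,440,260,5,"pics/s5.png",1.8)
```

```text
n 1 d [-0.0016 -0.0003 -0.032 ] rotdeg [ 0.06 -0.63  0.02] F [ 0.4  0.1 -0.1] g 0.377 t 2.9
[[-0.04, 0.01, 0.64, 0.01, -0.13, 0.0]]
```

View pics/s5.png

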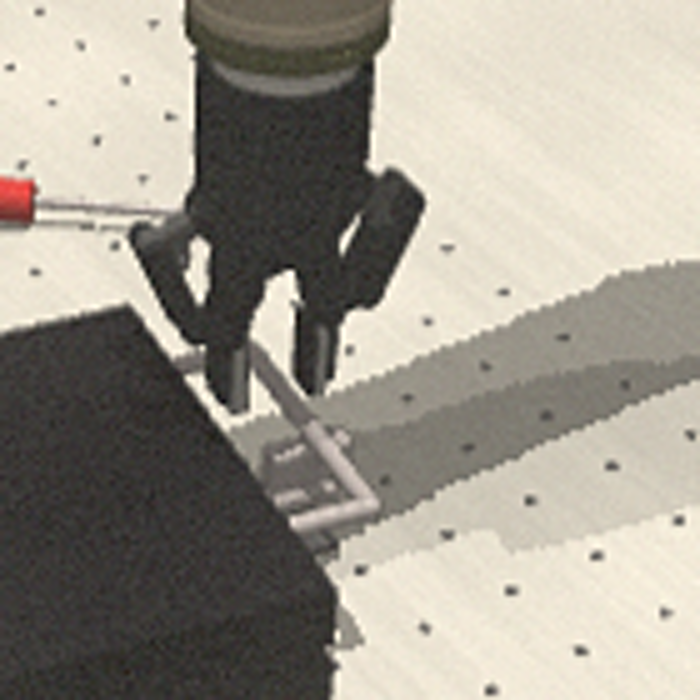

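Emit:
servo_tool(motion=[[[-0.04,0,0.4,0,-0.1,0],[0,0,0.25,0,0,0],[0,0,0,0,0,0]]])

```text
clock: 3.25
position: [0.4409, -0.0948, 0.2227]
ee_rot: [0.996, -0.087, 0.003, 0.001]
ft_force: [-0.1, 0.2, 0.4]
grip_width: 0.372
```

Run:
```python
from plan import *
plan([.44,-.095,.222],-10)
c=cam("scene");crop(c,300,120,440,260,5,"pics/s6.png",1.8)
```

```text
n 1 d [-0.0009 -0.0002 -0.0007] rotdeg [ 0.1 -0.3 -0. ] F [-0.1  0.2  0.4] g 0.372 t 3.2
[[-0.02, 0.01, 0.01, 0.02, -0.06, -0.0]]
```

View pics/s6.png

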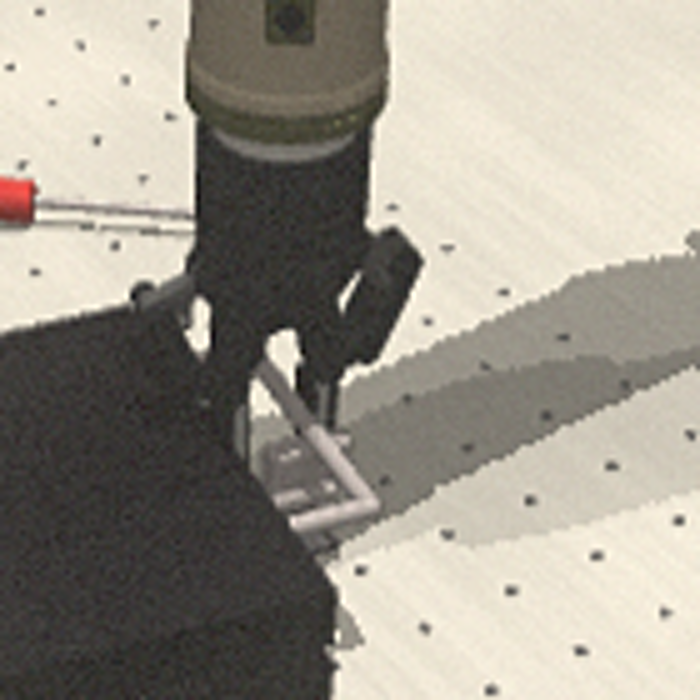

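Emit:
servo_tool(motion=[[[0,-0.1,0,0,0,0],[0,-0.1,0,0,0,0],[0,-0.1,0,0,0,0],[0,-0.1,0,0,0,0],[0,0,0,0,0,0]]])

```text
clock: 3.8
position: [0.4453, -0.0741, 0.225]
ee_rot: [0.996, -0.087, 0.004, 0.002]
ft_force: [-0.0, -3.5, -3.0]
grip_width: 0.372
```

Run:
```python
from plan import *
plan(H-.21*BX-.003*BY+[0,0,.137],-10)
```

```text
n 1 d [-0.0017  0.0011 -0.003 ] rotdeg [ 0.22 -0.45 -0.01] F [-0.  -3.5 -3. ] g 0.372 t 3.8
[[-0.04, -0.02, 0.06, 0.04, -0.09, -0.0]]
```

Emit:
servo_tool(motion=[[[-0.03,-0.12,0.08,0,0,0],[0,-0.05,0.02,0,0,0],[0,0,0,0,0,0]]])

```text
clock: 4.1
position: [0.4457, -0.066, 0.2206]
ee_rot: [0.996, -0.088, 0.004, 0.003]
ft_force: [-0.6, -5.4, 0.5]
grip_width: 0.371
```

Emit:
servo_tool(motion=[[[0,0,0,0,0,0],[0,-0.02,0,0,0,0],[0,0,0,0,0,0],[0,0,0,0,0,0]]], jaw=255, force=60)

```text
clock: 4.5
position: [0.4419, -0.0652, 0.2198]
ee_rot: [0.996, -0.088, -0.003, 0.004]
ft_force: [1.5, -3.1, -3.0]
grip_width: 0.096
```

Run:
```python
from plan import *
plan(H-.21*BX-.003*BY+[0,0,.137],-10)
c=cam("scene");crop(c,300,120,440,260,5,"pics/s7.png",1.8)
```

```text
n 1 d [ 0.0018 -0.0078  0.0022] rotdeg [ 0.51  0.29 -0.12] F [ 1.5 -3.1 -3. ] g 0.096 t 4.5
[[0.06, 0.15, -0.04, 0.1, 0.06, -0.02]]
```

View pics/s7.png

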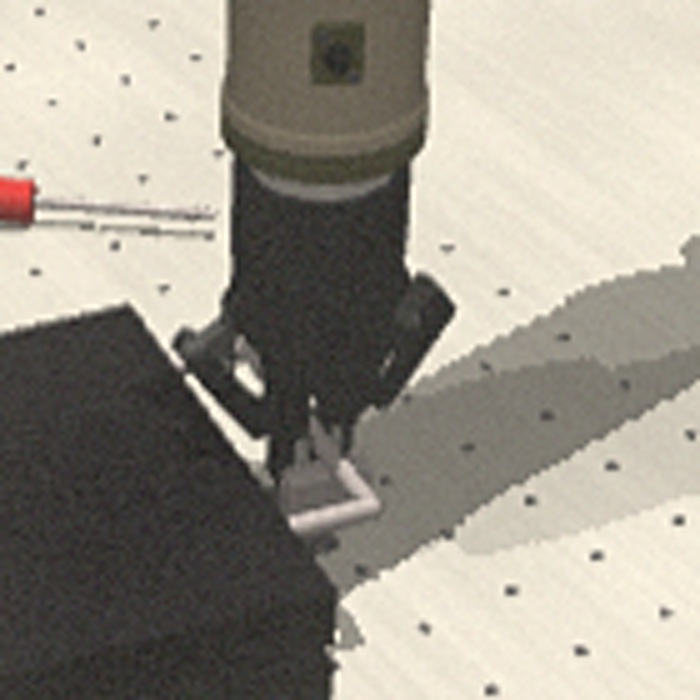

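Emit:
servo_tool(motion=[[[0,0,-0.2,0,0,0],[0,0,-0.2,0,0,0],[0,0,-0.15,0,0,0],[0,0,0,0,0,0]]])

```text
clock: 4.95
position: [0.4427, -0.0657, 0.2471]
ee_rot: [0.996, -0.088, -0.002, 0.003]
ft_force: [-5.4, -1.4, 6.7]
grip_width: 0.092
```

Run:
```python
from plan import *
obs()
c=cam("scene");crop(c,240,100,440,260,4,"pics/s8.png",1.8)
```

```text
t 4.95 pos [ 0.4427 -0.0657  0.2471] rotvec axes [[0.984, -0.176, -0.004], [-0.176, -0.984, -0.006], [-0.003, 0.007, -1.0]] F [-5.4 -1.4  6.7] g 0.092
```

View pics/s8.png

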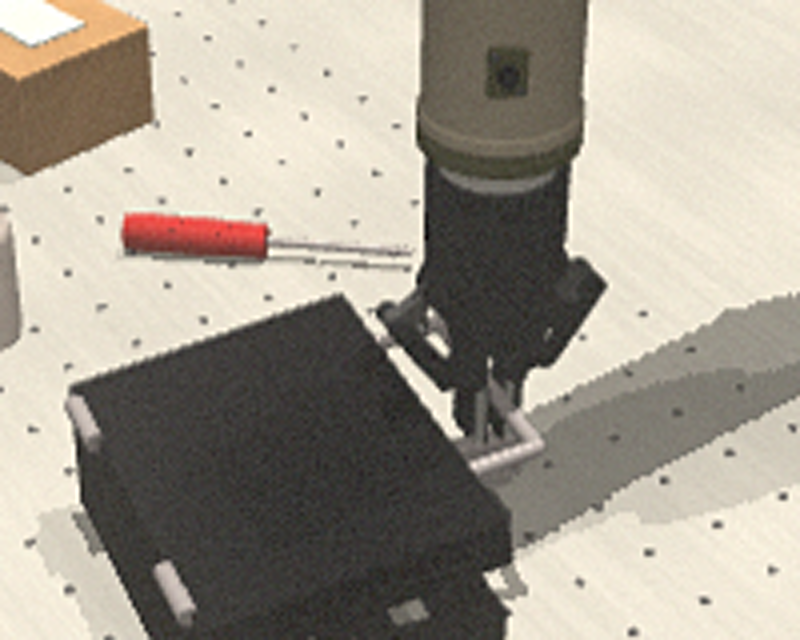

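Emit:
servo_tool(motion=[[[0,0,-0.25,0,0,0],[0.02,0,-0.2,0,0,0],[0,0,0,0,0,0]]])

```text
clock: 5.3
position: [0.4453, -0.0663, 0.2698]
ee_rot: [0.996, -0.089, 0.001, 0.003]
ft_force: [-5.1, -1.7, 1.4]
grip_width: 0.1
```

Emit:
servo_tool(motion=[[[0,0,0,0,0,0],[0,0,0,0,0,0],[0,0,-0.2,0,0,0],[0,0,-0.1,0,0,0],[0,0,0,0,0,0]]], jaw=200)

```text
clock: 5.8
position: [0.4452, -0.0646, 0.2848]
ee_rot: [0.996, -0.088, 0.001, 0.001]
ft_force: [0.0, -0.6, 0.2]
grip_width: 0.216
```

Run:
```python
from plan import *
obs()
c=cam("scene");crop(c,240,100,440,260,4,"pics/s9.png",1.8)
```

```text
t 5.80 pos [ 0.4452 -0.0646  0.2848] rotvec axes [[0.985, -0.175, 0.001], [-0.175, -0.985, -0.003], [0.002, 0.003, -1.0]] F [ 0.  -0.6  0.2] g 0.216
```

View pics/s9.png

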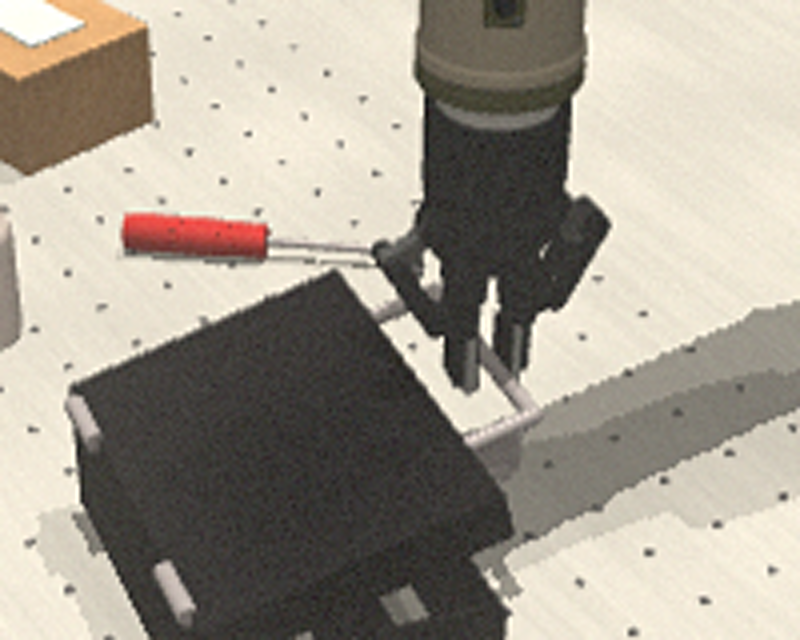

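Emit:
servo_tool(motion=[[[0,0,0,0,0,0],[0,0,0,0,0,0],[0,0,0,0,0,0]]], jaw=255, force=40)

```text
clock: 6.15
position: [0.4454, -0.0647, 0.2846]
ee_rot: [0.996, -0.088, 0.001, 0.001]
ft_force: [0.3, 0.1, 1.3]
grip_width: 0.099
```

```bash
cat > arc.py <<'E'
from plan import *
def arc(th1,step=.1,off=.155,yo=.005,r=.21):
    o=status.get_obs(); p=o["position"]; M=R.from_quat(o["ee_rot"])
    rel=p-H-[0,0,off]; X,Z=rel@BX,rel[2]; th=np.arctan2(Z,-X)+.0238
    print("t %.2f th %.3f r %.4f y %.4f F %s g %.3f"%(o["clock"],th,np.hypot(X,Z),rel@BY,o["ft_force"].round(1),o["grip_width"]))
    T=R.from_matrix(np.stack([BX,-BY,[0,0,-1]],1)); rv=np.degrees((M.inv()*T).as_rotvec())/5
    n=max(1,int(round(abs(th1-th)/step))); q=p; rows=[]
    for t in np.linspace(th,th1,n+1)[1:]:
        a=t-.0238; w=H+BX*(-r*np.cos(a))+BY*yo+[0,0,r*np.sin(a)+off]
        rows.append(np.r_[M.inv().apply(w-q)/.05,(rv if not rows else rv*0)].round(2).tolist()); q=w
    print(rows)
E
python3 - <<'E'
from arc import *
arc(.75)
E
```

```text
t 6.15 th 0.233 r 0.2144 y 0.0055 F [0.3 0.1 1.3] g 0.099
[[0.2, 0.01, -0.4, 0.03, -0.03, -0.01], [0.16, 0.0, -0.4, 0.0, -0.0, -0.0], [0.2, 0.0, -0.39, 0.0, -0.0, -0.0], [0.24, 0.0, -0.36, 0.0, -0.0, -0.0], [0.27, 0.0, -0.34, 0.0, -0.0, -0.0]]
```

```bash
sed -i 's/H=np.array(\[.651,-.1065,.085\])/H=np.array([.6542,-.1071,.085])/' plan.py
python3 - <<'E'
from arc import *
arc(.75)
E
```

```text
t 6.15 th 0.230 r 0.2176 y 0.0055 F [0.3 0.1 1.3] g 0.099
[[0.26, 0.01, -0.39, 0.03, -0.03, -0.01], [0.16, 0.0, -0.41, 0.0, -0.0, -0.0], [0.2, 0.0, -0.39, 0.0, -0.0, -0.0], [0.24, 0.0, -0.37, 0.0, -0.0, -0.0], [0.27, 0.0, -0.34, 0.0, -0.0, -0.0]]
```

```bash
sed -i 's/H=np.array(\[.6542,-.1071,.085\])/H=np.array([.6475,-.1059,.085])/' plan.py
python3 - <<'E'
from arc import *
arc(.75)
E
```

```text
t 6.15 th 0.237 r 0.2109 y 0.0055 F [0.3 0.1 1.3] g 0.099
[[0.13, 0.01, -0.41, 0.03, -0.03, -0.01], [0.16, 0.0, -0.4, 0.0, -0.0, -0.0], [0.2, 0.0, -0.38, 0.0, -0.0, -0.0], [0.23, 0.0, -0.36, 0.0, -0.0, -0.0], [0.27, 0.0, -0.34, 0.0, -0.0, -0.0]]
```

Emit:
servo_tool(motion=[[[0.1,0,-0.4,0,0,0],[0.16,0,-0.4,0,0,0],[0.2,0,-0.38,0,0,0],[0,0,0,0,0,0]]])

```text
clock: 6.55
position: [0.4668, -0.0687, 0.3422]
ee_rot: [0.996, -0.088, -0.002, 0.001]
ft_force: [0.4, -0.0, 0.3]
grip_width: 0.098
```

Run:
```python
from arc import *
arc(.95)
```

```text
t 6.55 th 0.530 r 0.2108 y 0.0053 F [ 0.4 -0.   0.3] g 0.098
[[0.25, 0.01, -0.37, 0.02, 0.05, -0.01], [0.27, 0.0, -0.35, 0.0, 0.0, -0.0], [0.3, 0.0, -0.32, 0.0, 0.0, -0.0], [0.34, 0.0, -0.28, 0.0, 0.0, -0.0]]
```

Emit:
servo_tool(motion=[[[0.25,0,-0.37,0,0,0],[0.27,0,-0.35,0,0,0],[0.3,0,-0.32,0,0,0],[0.34,0,-0.28,0,0,0]]])

```text
clock: 6.95
position: [0.5182, -0.0772, 0.4019]
ee_rot: [0.996, -0.087, -0.018, 0.001]
ft_force: [-25.2, 4.5, 19.2]
grip_width: 0.098
```

Run:
```python
from arc import *
arc(1.6)
c=cam("scene");cv2.imwrite("pics/s10.png",c["color"][:,:,::-1])
```

```text
t 6.95 th 0.910 r 0.2091 y 0.0058 F [-25.2   4.5  19.2] g 0.098
[[0.31, 0.02, -0.27, 0.06, 0.41, -0.0], [0.35, 0.0, -0.22, 0.0, 0.0, -0.0], [0.37, 0.0, -0.19, 0.0, 0.0, -0.0], [0.39, 0.0, -0.15, 0.0, 0.0, -0.0], [0.4, 0.0, -0.11, 0.0, 0.0, -0.0], [0.41, 0.0, -0.07, 0.0, 0.0, -0.0], [0.41, 0.0, -0.03, 0.0, 0.0, -0.0]]
```

View pics/s10.png

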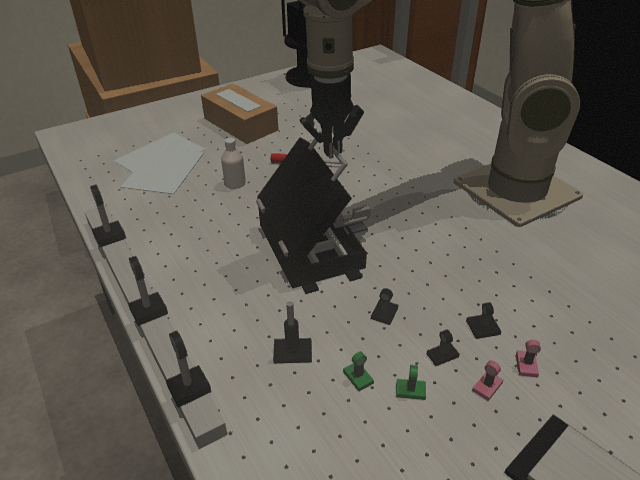

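Emit:
servo_tool(motion=[[[0,0,0,0,0.2,0],[0,0,0,0,0,0]]])

```text
clock: 7.2
position: [0.5183, -0.0771, 0.4042]
ee_rot: [0.996, -0.087, -0.012, 0.002]
ft_force: [3.6, -1.0, -4.3]
grip_width: 0.097
```

Run:
```python
from arc import *
arc(1.2);obs()
c=cam("scene");crop(c,240,70,400,200,5,"pics/s11.png",1.8)
```

```text
t 7.20 th 0.917 r 0.2109 y 0.0060 F [ 3.6 -1.  -4.3] g 0.097
[[0.33, 0.02, -0.23, 0.07, 0.28, -0.0], [0.34, 0.0, -0.21, 0.0, 0.0, -0.0], [0.35, 0.0, -0.18, 0.0, 0.0, -0.0]]
t 7.20 pos [ 0.5183 -0.0771  0.4042] rotvec axes [[0.984, -0.174, -0.025], [-0.174, -0.985, -0.002], [-0.024, 0.006, -1.0]] F [ 3.6 -1.  -4.3] g 0.097
```

View pics/s11.png

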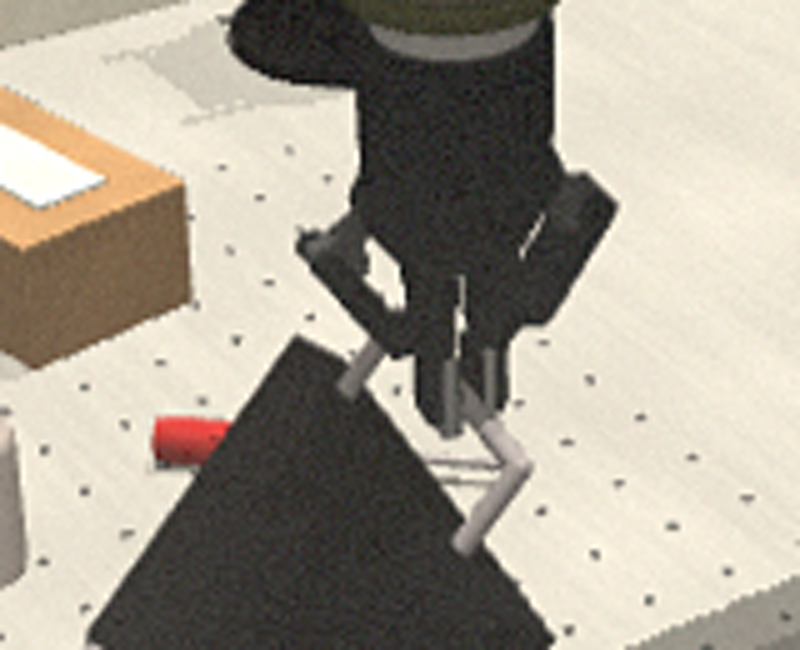

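Emit:
servo_tool(motion=[[[0.25,0,-0.18,0,0.2,0],[0.27,0,-0.17,0,0.1,0],[0.28,0,-0.14,0,0,0],[0,0,0,0,0,0]]])

```text
clock: 7.65
position: [0.5541, -0.0826, 0.4293]
ee_rot: [0.996, -0.087, -0.008, 0.005]
ft_force: [0.1, -2.0, 2.0]
grip_width: 0.099
```

Run:
```python
from arc import *
arc(1.45,.07,r=.211)
```

```text
t 7.65 th 1.125 r 0.2123 y 0.0068 F [ 0.1 -2.   2. ] g 0.099
[[0.26, 0.04, -0.1, 0.12, 0.18, -0.0], [0.25, 0.0, -0.1, 0.0, 0.0, -0.0], [0.26, 0.0, -0.09, 0.0, 0.0, -0.0], [0.27, 0.0, -0.07, 0.0, 0.0, -0.0], [0.27, 0.0, -0.05, 0.0, 0.0, -0.0]]
```

Emit:
servo_tool(motion=[[[0.26,0.02,-0.11,0.1,0.15,0],[0.26,0,-0.1,0,0,0],[0.26,0,-0.09,0,0.05,0],[0.27,0,-0.07,0,0,0],[0.27,0,-0.05,0,0,0],[0,0,0,0,0,0]]])

```text
clock: 8.25
position: [0.6185, -0.0947, 0.4519]
ee_rot: [0.996, -0.088, -0.003, 0.002]
ft_force: [0.1, -1.3, 3.9]
grip_width: 0.095
```

Run:
```python
from arc import *
arc(1.68,.06,r=.2115)
```

```text
t 8.25 th 1.452 r 0.2141 y 0.0060 F [ 0.1 -1.3  3.9] g 0.095
[[0.25, 0.02, 0.02, 0.06, 0.06, -0.01], [0.24, -0.0, -0.02, 0.0, 0.0, -0.0], [0.24, -0.0, -0.0, 0.0, 0.0, -0.0], [0.24, -0.0, 0.01, 0.0, 0.0, -0.0]]
```

Emit:
servo_tool(motion=[[[0.25,0,0.02,0,0,0],[0.24,0,0,0,0,0],[0.24,0,0,0,0,0],[0.24,0,0.02,0,0,0],[0.1,0,0.01,0,0,0],[0,0,0,0,0,0]]])

```text
clock: 8.85
position: [0.6729, -0.1042, 0.4526]
ee_rot: [0.996, -0.088, -0.001, 0.003]
ft_force: [-3.7, -0.8, 7.4]
grip_width: 0.096
```

Run:
```python
from arc import *
arc(1.68,.06,r=.2115)
c=cam("scene");crop(c,200,30,400,300,2.2,"pics/s12.png",1.8)
```

```text
t 8.85 th 1.710 r 0.2141 y 0.0061 F [-3.7 -0.8  7.4] g 0.096
[[-0.13, 0.02, 0.04, 0.07, 0.01, -0.02]]
```

View pics/s12.png

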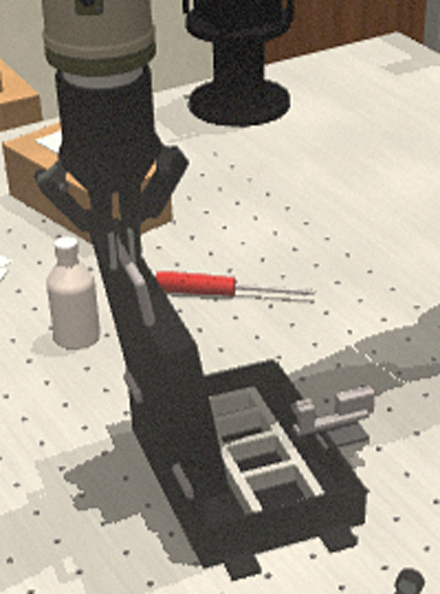

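Emit:
servo_tool(motion=[[[0,0,0,0,0,0],[0,0,0,0,0,0],[0,0,-0.5,0,0,0],[0,0,-0.8,0,0,0],[-0.3,-0.8,-0.4,0,0,0],[-0.5,-0.8,0,0,0,0],[-0.5,-0.8,0,0,0,0],[-0.5,-0.8,0,0,0,0],[-0.4,-0.8,0,0,0,0],[0,0,0,0,0,0]]], jaw=170)

```text
clock: 9.9
position: [0.5981, 0.1186, 0.5325]
ee_rot: [0.996, -0.09, -0.003, 0.002]
ft_force: [-0.1, 0.4, 0.3]
grip_width: 0.331
```

Run:
```python
from plan import *
obs()
c=cam("top");crop(c,270,150,400,310,5,"pics/t5.png",2.2)
c=cam("scene");crop(c,230,80,400,300,2.7,"pics/s13.png",1.8)
```

```text
t 9.90 pos [0.5981 0.1186 0.5325] rotvec axes [[0.984, -0.178, -0.006], [-0.178, -0.984, -0.004], [-0.006, 0.005, -1.0]] F [-0.1  0.4  0.3] g 0.331
```

View pics/t5.png

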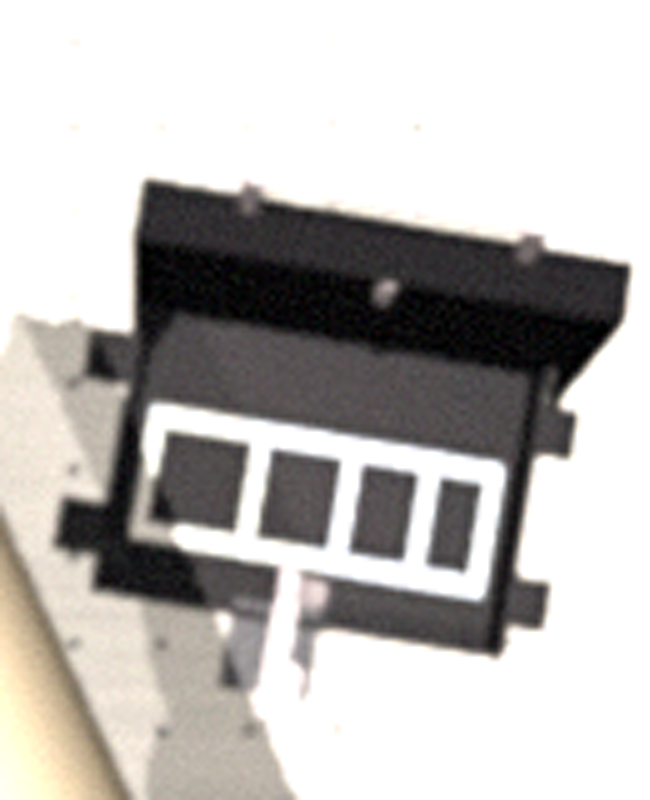

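View pics/s13.png

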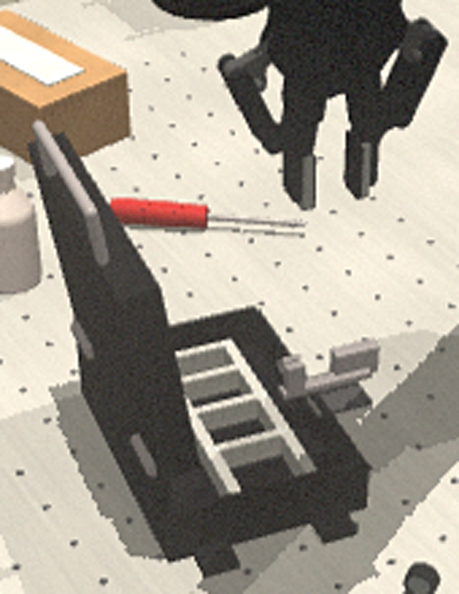

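Run:
```python
from plan import *
c=cam("top"); g=c["color"].max(2).astype(np.float32)
S=8;x0,y0,x1,y1=290,222,376,275
G=cv2.resize(g[y0:y1,x0:x1],None,fx=S,fy=S,interpolation=cv2.INTER_CUBIC)
print(np.percentile(G,[5,50,80,95]))
for thr in (90,110,):
  m=(G>thr).astype(np.uint8)
  cs,hi=cv2.findContours(m,cv2.RETR_CCOMP,cv2.CHAIN_APPROX_NONE)
  for k,hh in zip(cs,hi[0]):
    A=cv2.contourArea(k)
    if A<2500: continue
    for z in((.032,) ):
      w=np.array([pl(c,(a+.5)/S-.5+x0,(b+.5)/S-.5+y0,z) for a,b in k[:,0]]); rel=w-H
      X=rel@BX;Y=rel@BY
      r=cv2.minAreaRect((np.stack([X,Y],1)*1000).astype(np.float32))
      print(thr,"hole" if hh[3]>=0 else "out",A,z,"box-rel ctr",np.round(r[0],1),np.round(r[1],1),round(r[2],1))
cv2.imwrite("pics/m.png",m*255)
```

```text
[ 12.81612101  40.11800194 114.2352417  183.77388763]
90 out 2916.5 0.032 box-rel ctr [-175.9   97.6] [16.  26.6] 9.8
90 out 107255.0 0.032 box-rel ctr [-114.     1.2] [204.  112.3] 90.0
90 hole 9999.0 0.032 box-rel ctr [-97.6 -76.7] [25.1 52. ] 89.9
90 hole 13336.0 0.032 box-rel ctr [-97.7 -36.5] [52.  33.2] 0.2
90 hole 16835.5 0.032 box-rel ctr [-97.6  11.8] [41.4 52.2] 89.9
110 out 100821.0 0.032 box-rel ctr [-114.2    1.2] [111.2 202.4] 0.1
110 hole 11013.0 0.032 box-rel ctr [-97.6 -76.6] [26.8 53.5] 89.7
110 hole 14458.0 0.032 box-rel ctr [-97.7 -36.4] [34.9 53.8] 89.9
110 hole 18100.5 0.032 box-rel ctr [-97.7  11.8] [43.1 53.9] 89.9
```

Run:
```python
from plan import *
c=cam("top");print(pl(c,193.8,262.06,.01))
plan([.5472,.1676,.30],33)
```

```text
[0.51885649 0.30832561 0.01      ]
n 9 d [-0.0542  0.0575 -0.2316] rotdeg [  0.31   0.47 -43.96] F [ 0.6 -0.7 -0.6] g 0.334 t 10.1
[[-0.14, -0.11, 0.51, 0.01, 0.01, -0.98], [-0.13, -0.12, 0.51, 0.01, 0.01, -0.98], [-0.12, -0.13, 0.51, 0.01, 0.01, -0.98], [-0.11, -0.14, 0.51, 0.01, 0.01, -0.98], [-0.1, -0.15, 0.51, 0.01, 0.01, -0.98], [-0.09, -0.15, 0.51, 0.01, 0.01, -0.98], [-0.07, -0.16, 0.51, 0.01, 0.01, -0.98], [-0.06, -0.17, 0.51, 0.01, 0.01, -0.98], [-0.05, -0.17, 0.51, 0.01, 0.01, -0.98]]
```

Emit:
servo_tool(motion=[[[-0.14,-0.12,0.51,0,0,-1],[-0.13,-0.12,0.51,0,0,-1],[-0.12,-0.13,0.51,0,0,-1],[-0.11,-0.14,0.51,0,0,-1],[-0.1,-0.15,0.51,0,0,-1],[-0.09,-0.15,0.51,0,0,-1],[-0.07,-0.16,0.51,0,0,-1],[-0.06,-0.17,0.51,0,0,-1],[-0.05,-0.17,0.51,0,0,-0.9],[0,0,0,0,0,0]]], jaw=100)

```text
clock: 11.1
position: [0.5513, 0.1504, 0.29]
ee_rot: [0.957, 0.289, -0.005, 0.003]
ft_force: [0.9, -0.4, 0.5]
grip_width: 0.609
```

Run:
```python
from plan import *
plan([.5472,.1676,.207],33)
```

```text
n 3 d [-0.0041  0.0172 -0.083 ] rotdeg [0.13 0.64 0.64] F [ 0.9 -0.4  0.5] g 0.609 t 11.1
[[0.05, -0.11, 0.55, 0.01, 0.04, 0.04], [0.04, -0.11, 0.55, 0.01, 0.04, 0.04], [0.04, -0.11, 0.55, 0.01, 0.04, 0.04]]
```

Emit:
servo_tool(motion=[[[0.12,-0.33,0.1,0,0.1,0.1],[0,0,0,0,0,0]]])

```text
clock: 11.3
position: [0.549, 0.1647, 0.2856]
ee_rot: [0.96, 0.281, -0.001, 0.001]
ft_force: [-0.1, 0.7, -0.0]
grip_width: 0.611
```

Run:
```python
from plan import *
plan([.5472,.1676,.207],33)
c=cam("scene");crop(c,310,200,460,340,5,"pics/s14.png",1.8)
```

```text
n 2 d [-0.0018  0.0029 -0.0786] rotdeg [ 0.13  0.14 -0.41] F [-0.1  0.7 -0. ] g 0.611 t 11.3
[[0.0, -0.04, 0.79, 0.01, 0.01, -0.04], [0.0, -0.03, 0.79, 0.01, 0.01, -0.04]]
```

View pics/s14.png

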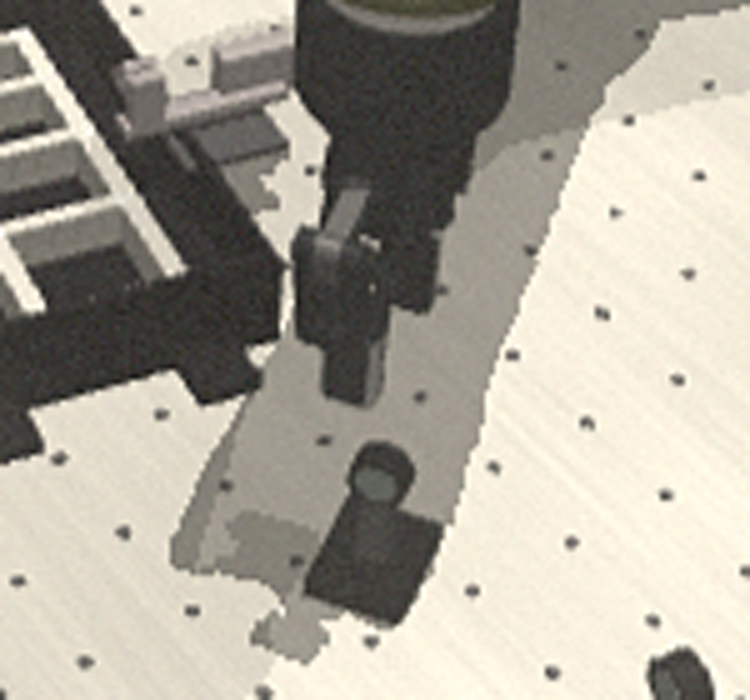

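Run:
```python
from plan import *
c=cam("scene");print(pl(c,386.2,294.8,.052), pj(c,[.5472,.1676,.052]))
o=status.get_obs();M=R.from_quat(o["ee_rot"]).as_matrix();t=o["position"]+M[:,2]*.155;print(t,pj(c,t),pj(c,t+M[:,2]*.015+M[:,0]*.032))
```

```text
[0.54609674 0.17145178 0.052     ] [384.55300055 293.81669678]
[0.55037289 0.16188936 0.13132906] [383.98200891 262.31408741] [377.16770088 278.924163  ]
```

Emit:
servo_tool(motion=[[[0,-0.05,0.5,0,0,0],[0,-0.05,0.4,0,0,0],[0,0,0.3,0,0,0],[0,0,0.25,0,0,0],[0,0,0,0,0,0]]])

```text
clock: 11.9
position: [0.5528, 0.1612, 0.2158]
ee_rot: [0.962, 0.274, 0.003, 0.004]
ft_force: [-0.8, -0.2, 0.0]
grip_width: 0.602
```

Run:
```python
from plan import *
plan([.546,.168,.207],33)
o=status.get_obs();M=R.from_quat(o["ee_rot"]).as_matrix();t=o["position"]+M[:,2]*.155;print(t)
c=cam("scene");crop(c,310,200,460,340,5,"pics/s15.png",1.8)
```

```text
n 1 d [-0.0068  0.0068 -0.0088] rotdeg [ 0.56 -0.22 -1.19] F [-0.8 -0.2  0. ] g 0.602 t 11.9
[[-0.04, -0.19, 0.17, 0.11, -0.04, -0.24]]
[0.55411642 0.16023165 0.0607884 ]
```

View pics/s15.png

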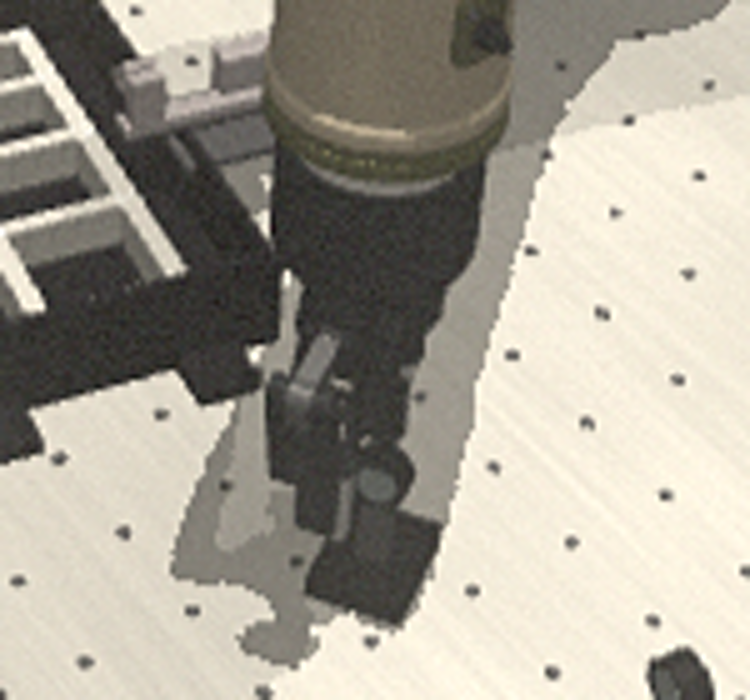

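Emit:
servo_tool(motion=[[[-0.06,-0.19,0.1,0.1,0,-0.2],[0,0,0,0,0,0]]])

```text
clock: 12.15
position: [0.5456, 0.1685, 0.2126]
ee_rot: [0.959, 0.283, 0.003, -0.0]
ft_force: [-0.6, 0.2, 0.2]
grip_width: 0.606
```

```bash
cat >> plan.py <<'E'
def gp(d=.155):
    o=status.get_obs();M=R.from_quat(o["ee_rot"]).as_matrix();t=o["position"]+M[:,2]*d
    print("gp",t.round(4),"phi %.1f"%np.degrees(np.arctan2(M[1,0],M[0,0])),"tilt",M[:2,2].round(3)); return t,M
E
python3 - <<'E'
from plan import *
plan([.546,.168,.207],33); gp()
E
```

```text
n 1 d [ 0.0004 -0.0005 -0.0056] rotdeg [ 0.06 -0.38 -0.12] F [-0.6  0.2  0.2] g 0.606 t 12.2
[[0.0, 0.01, 0.11, 0.01, -0.08, -0.02]]
gp [0.5465 0.1689 0.0576] phi 32.9 tilt [0.006 0.003]
```

Emit:
servo_tool(motion=[[[0,0,0.12,0,-0.08,0],[0,0,0,0,0,0],[0,0,0,0,0,0],[0,0,0,0,0,0],[0,0,0,0,0,0],[0,0,0,0,0,0]]], jaw=255, force=30)

```text
clock: 12.75
position: [0.5458, 0.1689, 0.2073]
ee_rot: [0.959, 0.283, 0.001, 0.001]
ft_force: [0.2, 0.5, -0.7]
grip_width: 0.136
```

Run:
```python
from plan import *
plan([.546,.168,.207],33); gp()
c=cam("scene");crop(c,310,200,460,340,5,"pics/s16.png",1.8)
```

```text
n 1 d [ 0.0002 -0.0009 -0.0003] rotdeg [ 0.11 -0.03 -0.1 ] F [ 0.2  0.5 -0.7] g 0.136 t 12.8
[[-0.01, 0.02, 0.01, 0.02, -0.01, -0.02]]
gp [0.5461 0.1687 0.0523] phi 32.9 tilt [ 0.001 -0.001]
```

View pics/s16.png

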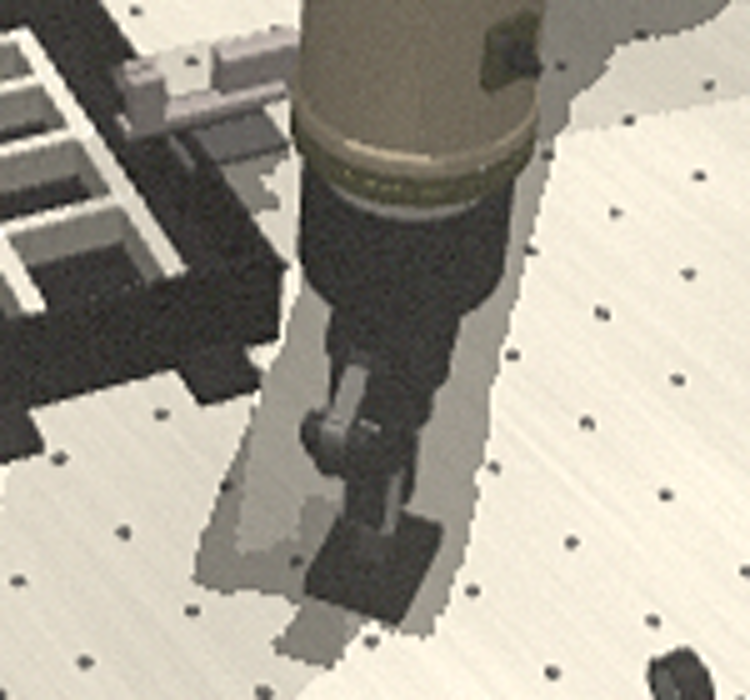

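Emit:
servo_tool(motion=[[[0,0,-0.4,0,0,0],[0,0,-0.8,0,0,0],[0,0,-0.8,0,0,0],[0,0,0,0,0,0]]])

```text
clock: 13.2
position: [0.5451, 0.1687, 0.309]
ee_rot: [0.959, 0.283, -0.002, 0.0]
ft_force: [1.2, 0.3, -1.7]
grip_width: 0.131
```

```bash
cat >> plan.py <<'E'
SL=[H-.0982*BX+y*BY for y in(-.0766,-.0365,.0118,.0678)]
E
python3 - <<'E'
from plan import *
print(SL[2])
plan([*SL[2][:2],.30],-10); gp()
E
```

```text
[ 0.55284112 -0.07723184  0.085     ]
n 9 d [ 0.0077 -0.2459 -0.009 ] rotdeg [ 0.07  0.18 42.92] F [ 1.2  0.3 -1.7] g 0.131 t 13.2
[[-0.28, 0.47, 0.02, 0.0, 0.0, 0.95], [-0.24, 0.49, 0.02, 0.0, 0.0, 0.95], [-0.2, 0.51, 0.02, 0.0, 0.0, 0.95], [-0.16, 0.52, 0.02, 0.0, 0.0, 0.95], [-0.11, 0.53, 0.02, 0.0, 0.0, 0.95], [-0.07, 0.54, 0.02, 0.0, 0.0, 0.95], [-0.02, 0.55, 0.02, 0.0, 0.0, 0.95], [0.02, 0.55, 0.02, 0.0, 0.0, 0.95], [0.07, 0.54, 0.02, 0.0, 0.0, 0.95]]
gp [0.5447 0.1684 0.154 ] phi 32.9 tilt [-0.003 -0.002]
```

Emit:
servo_tool(motion=[[[-0.28,0.47,0.02,0,0,0.95],[-0.24,0.49,0.02,0,0,0.95],[-0.2,0.51,0.02,0,0,0.95],[-0.16,0.52,0.02,0,0,0.95],[-0.11,0.53,0.02,0,0,0.95],[-0.07,0.54,0.02,0,0,0.95],[-0.02,0.55,0.02,0,0,0.95],[0.02,0.55,0.02,0,0,0.95],[0.07,0.54,0.02,0,0,0.95],[0,0,0,0,0,0]]])

```text
clock: 14.2
position: [0.5495, -0.089, 0.2954]
ee_rot: [0.995, -0.104, -0.003, 0.001]
ft_force: [-1.0, 0.1, -0.8]
grip_width: 0.138
```

Run:
```python
from plan import *
plan([*SL[2][:2],.26],-10); gp()
c=cam("scene");crop(c,240,130,400,290,4.5,"pics/s17.png",1.8)
c=cam("top");crop(c,270,190,400,310,6,"pics/t6.png",1.8)
```

```text
n 1 d [ 0.0034  0.0118 -0.0354] rotdeg [ 0.17  0.31 -1.9 ] F [-1.   0.1 -0.8] g 0.138 t 14.2
[[0.02, -0.25, 0.71, 0.03, 0.06, -0.38]]
gp [ 0.5485 -0.0893  0.1404] phi -11.9 tilt [-0.006 -0.002]
```

View pics/s17.png

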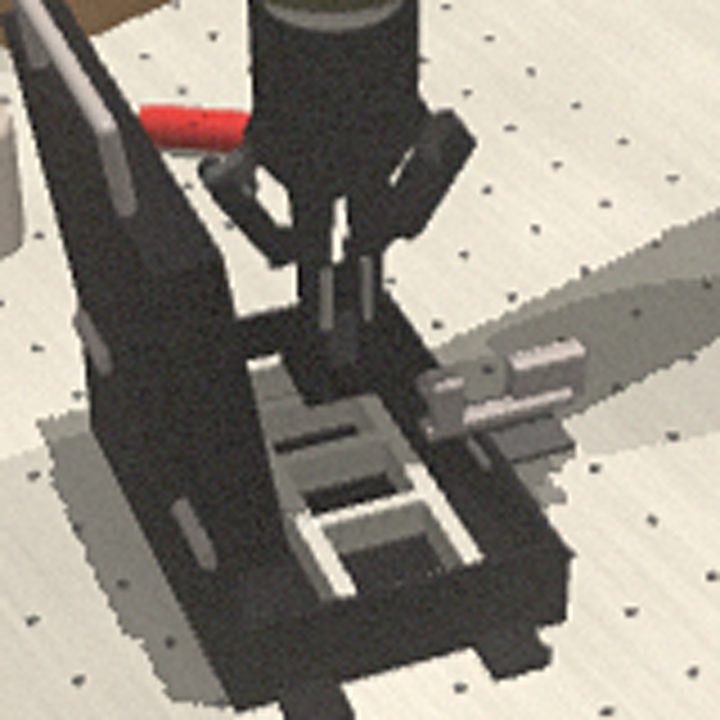

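Emit:
servo_tool(motion=[[[0.03,-0.24,0.2,0,0,-0.38],[0,0,0.2,0,0,0],[0,0,0.2,0,0,0],[0,0,0,0,0,0]]])

```text
clock: 14.7
position: [0.5536, -0.0691, 0.2624]
ee_rot: [0.997, -0.079, -0.003, -0.001]
ft_force: [-0.0, 0.0, -2.0]
grip_width: 0.137
```

Run:
```python
from plan import *
plan([*SL[2][:2],.26],-10); gp()
c=cam("scene");crop(c,270,170,370,260,8,"pics/s18.png",2.2)
```

```text
n 1 d [-0.0007 -0.0081 -0.0024] rotdeg [-0.05  0.36  0.95] F [-0.  0. -2.] g 0.137 t 14.7
[[0.01, 0.16, 0.05, -0.01, 0.07, 0.19]]
gp [ 0.5526 -0.0688  0.1074] phi -9.1 tilt [-0.006  0.002]
```

View pics/s18.png

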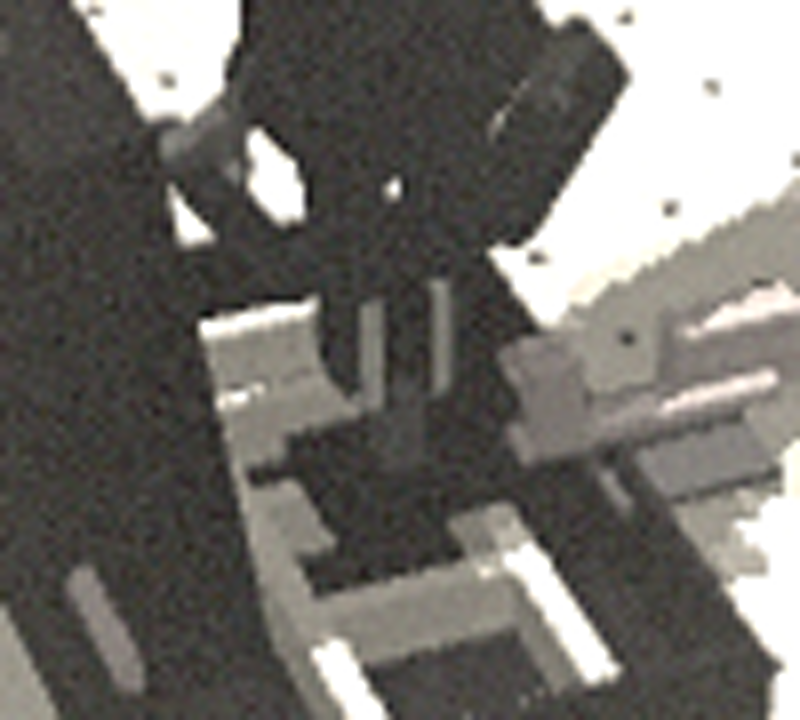

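Emit:
servo_tool(motion=[[[0.01,0.16,0.05,0,0.07,0.19],[0,0,0,0,0,0],[0,0,0,0,0,0]]])

```text
clock: 15.05
position: [0.5531, -0.078, 0.2608]
ee_rot: [0.996, -0.088, 0.001, -0.0]
ft_force: [0.5, 0.3, -1.8]
grip_width: 0.133
```

Run:
```python
from plan import *
plan([*SL[2][:2],.26],-10); gp()
```

```text
n 1 d [-0.0003  0.0007 -0.0008] rotdeg [-0.04 -0.1  -0.11] F [ 0.5  0.3 -1.8] g 0.133 t 15.1
[[-0.01, -0.01, 0.02, -0.01, -0.02, -0.02]]
gp [ 0.5534 -0.0779  0.1058] phi -10.1 tilt [0.002 0.   ]
```

Emit:
servo_tool(motion=[[[0,-0.01,0.15,0,0,0],[0,0,0.15,0,0,0],[0,0,0.04,0,0,0],[0,0,0,0,0,0]]])

```text
clock: 15.45
position: [0.5533, -0.0778, 0.2426]
ee_rot: [0.996, -0.088, 0.001, -0.0]
ft_force: [-0.1, 0.2, -1.3]
grip_width: 0.141
```

Run:
```python
from plan import *
plan([*SL[2][:2],.217],-10); gp()
c=cam("scene");crop(c,270,170,370,260,8,"pics/s19.png",2.2)
```

```text
n 1 d [-0.0005  0.0006 -0.0256] rotdeg [-0.03 -0.14 -0.15] F [-0.1  0.2 -1.3] g 0.141 t 15.4
[[-0.01, -0.01, 0.51, -0.01, -0.03, -0.03]]
gp [ 0.5537 -0.0778  0.0876] phi -10.1 tilt [0.002 0.   ]
```

View pics/s19.png

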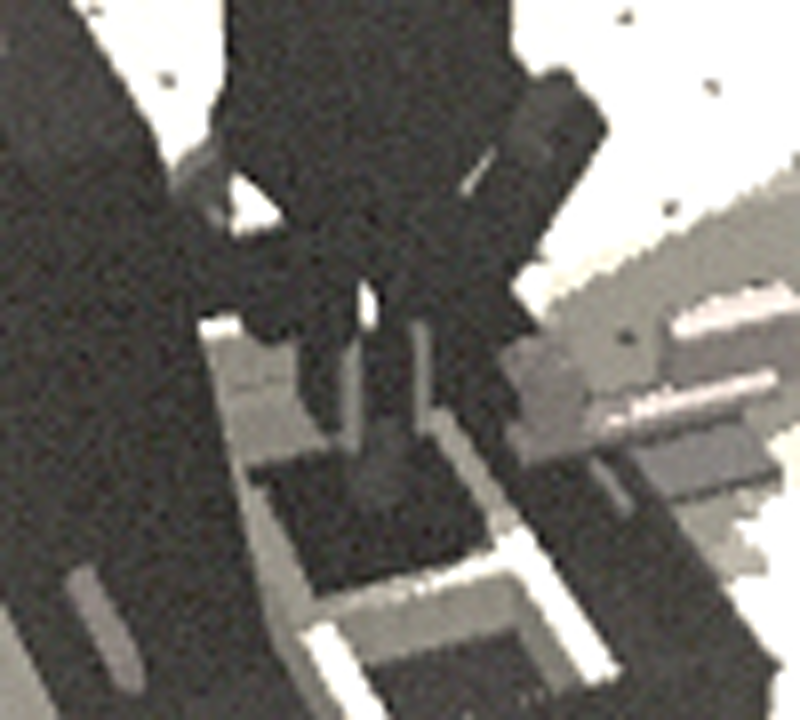

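Emit:
servo_tool(motion=[[[-0.01,-0.01,0.12,0,0,0],[0,0,0.12,0,0,0],[0,0,0,0,0,0]]])

```text
clock: 15.8
position: [0.553, -0.0771, 0.2299]
ee_rot: [0.996, -0.088, 0.001, -0.0]
ft_force: [0.2, 0.2, -1.4]
grip_width: 0.134
```

Run:
```python
from plan import *
plan([*SL[2][:2],.217],-10); gp()
```

```text
n 1 d [-0.0002 -0.0001 -0.0129] rotdeg [-0.03 -0.17 -0.14] F [ 0.2  0.2 -1.4] g 0.134 t 15.8
[[-0.0, 0.0, 0.26, -0.01, -0.03, -0.03]]
gp [ 0.5535 -0.0771  0.0749] phi -10.1 tilt [ 0.003 -0.   ]
```

Entering without contact (bottom at 23 mm, below the rib tops). Continuing down.

Emit:
servo_tool(motion=[[[0,0,0.12,0,0,0],[0,0,0.1,0,0,0],[0,0,0,0,0,0]]])

```text
clock: 16.1
position: [0.553, -0.077, 0.2178]
ee_rot: [0.996, -0.088, 0.001, -0.0]
ft_force: [0.1, -0.4, -1.8]
grip_width: 0.134
```

Run:
```python
from plan import *
plan([*SL[2][:2],.217],-10); gp()
c=cam("scene");crop(c,270,170,370,260,8,"pics/s20.png",2.2)
```

```text
n 1 d [-0.0001 -0.0002 -0.0008] rotdeg [-0.03 -0.15 -0.14] F [ 0.1 -0.4 -1.8] g 0.134 t 16.1
[[-0.0, 0.0, 0.02, -0.01, -0.03, -0.03]]
gp [ 0.5534 -0.077   0.0628] phi -10.1 tilt [0.003 0.   ]
```

View pics/s20.png

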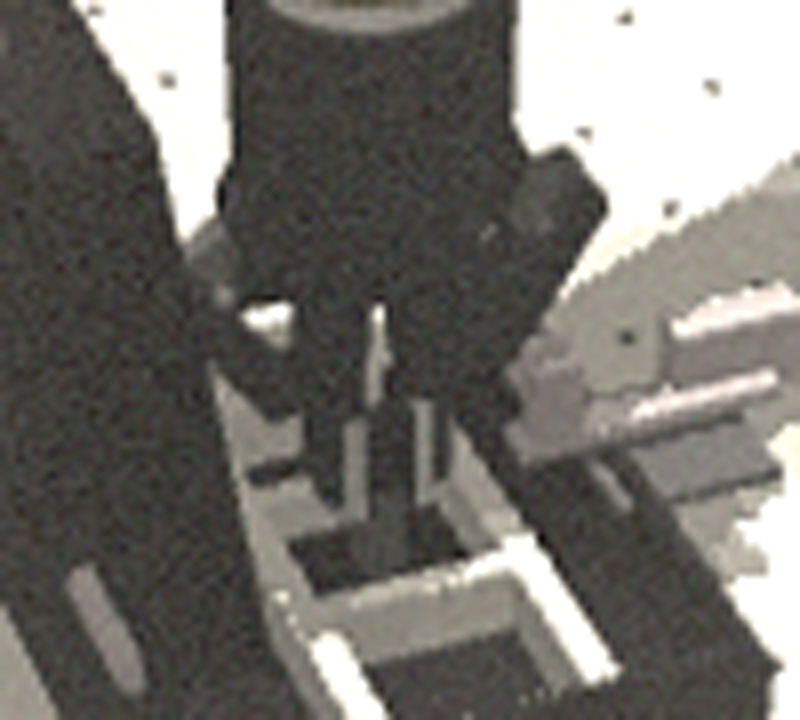

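Emit:
servo_tool(motion=[[[0,0,0.03,0,0,0],[0,0,0,0,0,0]]])

```text
clock: 16.35
position: [0.5536, -0.0768, 0.2176]
ee_rot: [0.996, -0.088, 0.002, -0.0]
ft_force: [-0.4, -0.3, -1.3]
grip_width: 0.133
```

Emit:
servo_tool(motion=[[[0,0,0,0,0,0],[0,0,0,0,0,0],[0,0,0,0,0,0],[0,0,-0.3,0,0,0],[0,0,-0.6,0,0,0],[0,0,-0.8,0,0,0],[0,0,-0.8,0,0,0],[0,0,0,0,0,0]]], jaw=130)

```text
clock: 17.15
position: [0.5529, -0.0762, 0.3513]
ee_rot: [0.996, -0.088, 0.003, -0.001]
ft_force: [0.9, 1.0, -0.2]
grip_width: 0.491
```

Run:
```python
from plan import *
c=cam("scene");crop(c,270,170,370,260,8,"pics/s21.png",2.2)
c=cam("top");crop(c,140,170,270,320,4,"pics/t7.png",1.6)
plan([.5188,.3083,.32],-7); gp()
```

```text
n 10 d [-0.033   0.3848 -0.0266] rotdeg [-0.08  0.02 -3.07] F [-0.3 -0.9 -0.4] g 0.488 t 17.2
[[-0.2, -0.75, 0.05, -0.0, 0.0, -0.06], [-0.2, -0.75, 0.05, -0.0, 0.0, -0.06], [-0.19, -0.75, 0.05, -0.0, 0.0, -0.06], [-0.19, -0.75, 0.05, -0.0, 0.0, -0.06], [-0.18, -0.75, 0.05, -0.0, 0.0, -0.06], [-0.18, -0.75, 0.05, -0.0, 0.0, -0.06], [-0.18, -0.75, 0.05, -0.0, 0.0, -0.06], [-0.17, -0.75, 0.05, -0.0, 0.0, -0.06], [-0.17, -0.75, 0.05, -0.0, 0.0, -0.06], [-0.16, -0.76, 0.05, -0.0, 0.0, -0.06]]
gp [ 0.5518 -0.0763  0.1916] phi -10.1 tilt [-0.     0.001]
```

View pics/s21.png

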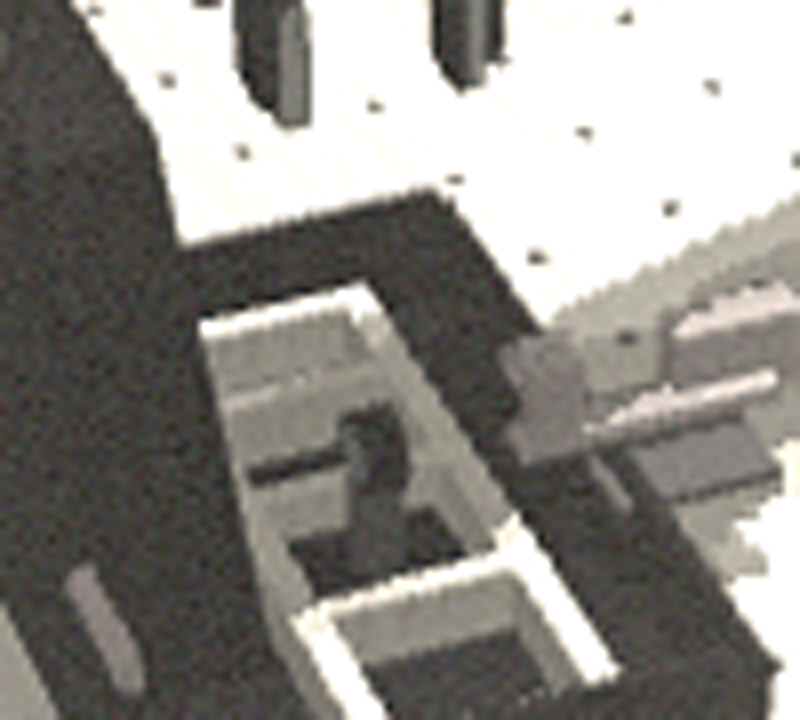

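View pics/t7.png

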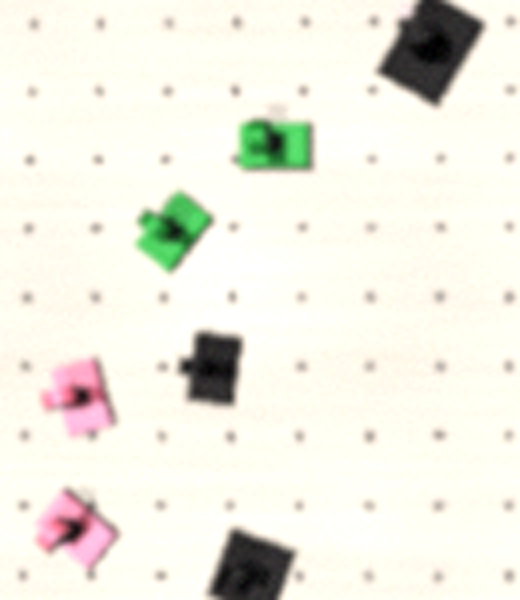

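Lens 1 is down in slot 2. Meanwhile the 48 mm lens was knocked from (197,301) to about (203,313), so I'll measure it again when I get to it. Next is the 32 mm lens, still at (193,262).

Emit:
servo_tool(motion=[[[-0.2,-0.75,0.05,0,0,-0.06],[-0.2,-0.75,0.05,0,0,-0.06],[-0.19,-0.75,0.05,0,0,-0.06],[-0.19,-0.75,0.05,0,0,-0.06],[-0.18,-0.75,0.05,0,0,-0.06],[-0.18,-0.75,0.05,0,0,-0.06],[-0.18,-0.75,0.05,0,0,-0.06],[-0.17,-0.75,0.05,0,0,-0.06],[-0.17,-0.6,0.05,0,0,-0.06],[-0.1,-0.3,0.05,0,0,-0.06],[0,0,0,0,0,0]]], jaw=100)

```text
clock: 18.35
position: [0.5122, 0.2874, 0.3089]
ee_rot: [0.998, -0.063, -0.01, 0.002]
ft_force: [-0.3, -0.2, -0.7]
grip_width: 0.609
```

Run:
```python
from plan import *
plan([.5188,.3083,.27],-7); gp()
c=cam("scene");crop(c,390,260,520,390,6,"pics/s22.png",1.8)
print(pj(c,[.5188,.3083,.052]),pj(c,[.5188,.3083,.01]))
```

```text
n 2 d [ 0.0066  0.0209 -0.0389] rotdeg [ 0.28  1.13 -0.17] F [-0.3 -0.2 -0.7] g 0.609 t 18.4
[[0.05, -0.22, 0.39, 0.03, 0.11, -0.02], [0.04, -0.22, 0.39, 0.03, 0.11, -0.02]]
gp [0.5091 0.287  0.1539] phi -7.2 tilt [-0.02  -0.002]
[444.03280631 335.01396259] [441.13336566 350.14009807]
```

View pics/s22.png

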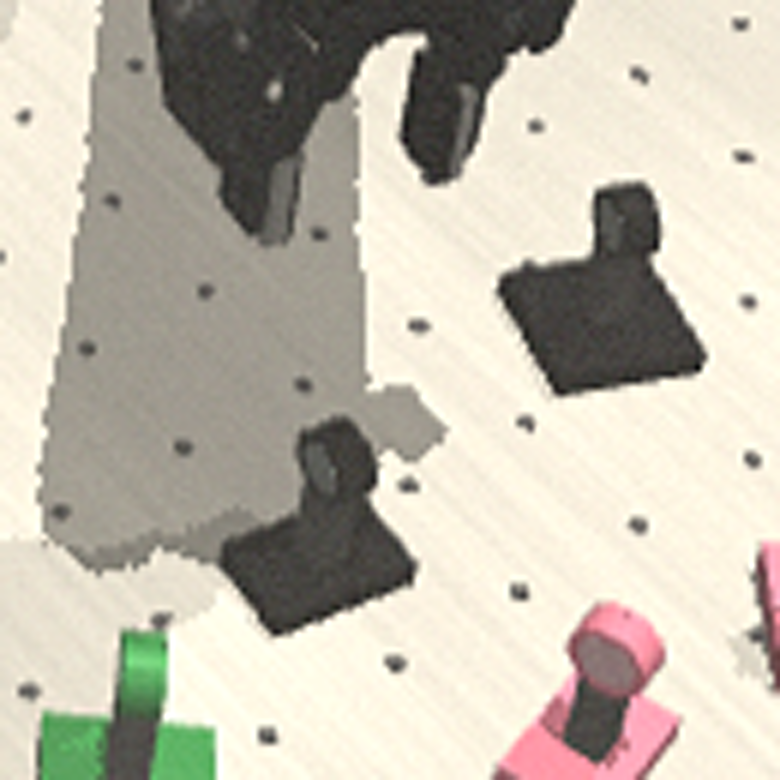

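Emit:
servo_tool(motion=[[[0.05,-0.22,0.2,0,0.11,0],[0.04,-0.18,0.2,0,0.11,0],[0,0,0,0,0,0],[0,0,0,0,0,0]]])

```text
clock: 18.8
position: [0.5218, 0.3026, 0.2854]
ee_rot: [0.998, -0.066, 0.0, 0.004]
ft_force: [0.6, 1.1, -0.0]
grip_width: 0.605
```

Run:
```python
from plan import *
c=cam("scene");print(pl(c,446.2,336.2,.052))
plan([.5188,.309,.25],-7); gp()
```

```text
[0.51735341 0.31247545 0.052     ]
n 1 d [-0.0029  0.0065 -0.0354] rotdeg [ 0.51 -0.03 -0.57] F [-0.1 -0.3  0.1] g 0.605 t 18.9
[[-0.08, -0.13, 0.71, 0.1, -0.01, -0.11]]
gp [0.5216 0.3011 0.1304] phi -7.6 tilt [-0.001 -0.009]
```

Emit:
servo_tool(motion=[[[-0.08,-0.14,0.3,0.1,0,-0.11],[0,0,0.3,0,0,0],[0,0,0,0,0,0]]])

```text
clock: 19.15
position: [0.5197, 0.3083, 0.255]
ee_rot: [0.998, -0.062, 0.001, 0.0]
ft_force: [-0.4, -0.5, -0.4]
grip_width: 0.61
```

Run:
```python
from plan import *
plan([.5185,.3095,.207],-7); gp()
c=cam("scene");crop(c,390,260,520,390,6,"pics/s23.png",1.8)
```

```text
n 2 d [-0.0012  0.0012 -0.048 ] rotdeg [ 0.02 -0.13 -0.16] F [-0.4 -0.5 -0.4] g 0.610 t 19.1
[[-0.01, -0.01, 0.48, 0.0, -0.01, -0.02], [-0.01, -0.01, 0.48, 0.0, -0.01, -0.02]]
gp [0.52   0.3082 0.1   ] phi -7.2 tilt [ 0.002 -0.001]
```

View pics/s23.png

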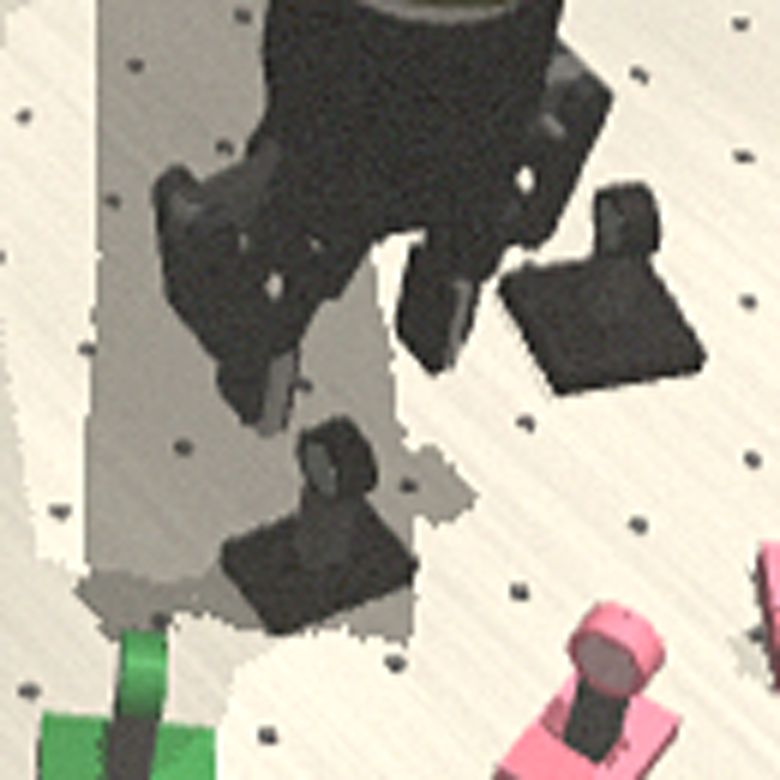

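Emit:
servo_tool(motion=[[[-0.01,-0.02,0.3,0,0,0],[0,0,0.3,0,0,0],[0,0,0.3,0,0,0],[0,0,0.05,0,0,0],[0,0,0,0,0,0]]])

```text
clock: 19.7
position: [0.5203, 0.309, 0.2052]
ee_rot: [0.998, -0.063, 0.002, 0.0]
ft_force: [0.2, -0.1, -1.2]
grip_width: 0.607
```

Run:
```python
from plan import *
plan([.5185,.3095,.207],-7); gp()
```

```text
n 1 d [-0.0018  0.0005  0.0018] rotdeg [-0.01 -0.21 -0.24] F [ 0.2 -0.1 -1.2] g 0.607 t 19.7
[[-0.04, -0.0, -0.04, -0.0, -0.04, -0.05]]
gp [0.5208 0.309  0.0502] phi -7.2 tilt [ 0.004 -0.   ]
```

Emit:
servo_tool(motion=[[[-0.05,0,-0.04,0,-0.04,0],[0,0,0,0,0,0],[0,0,0,0,0,0],[0,0,0,0,0,0],[0,0,0,0,0,0],[0,0,0,0,0,0]]], jaw=255)

```text
clock: 20.3
position: [0.5179, 0.3098, 0.2089]
ee_rot: [0.998, -0.063, 0.001, -0.001]
ft_force: [-0.8, -0.1, -1.5]
grip_width: 0.136
```

Run:
```python
from plan import *
gp();obs()
c=cam("scene");crop(c,390,260,520,390,6,"pics/s24.png",1.8)
```

```text
gp [0.5182 0.3099 0.0539] phi -7.2 tilt [0.002 0.001]
t 20.30 pos [0.5179 0.3098 0.2089] rotvec axes [[0.992, -0.126, 0.002], [-0.126, -0.992, 0.001], [0.002, -0.001, -1.0]] F [-0.8 -0.1 -1.5] g 0.136
```

View pics/s24.png

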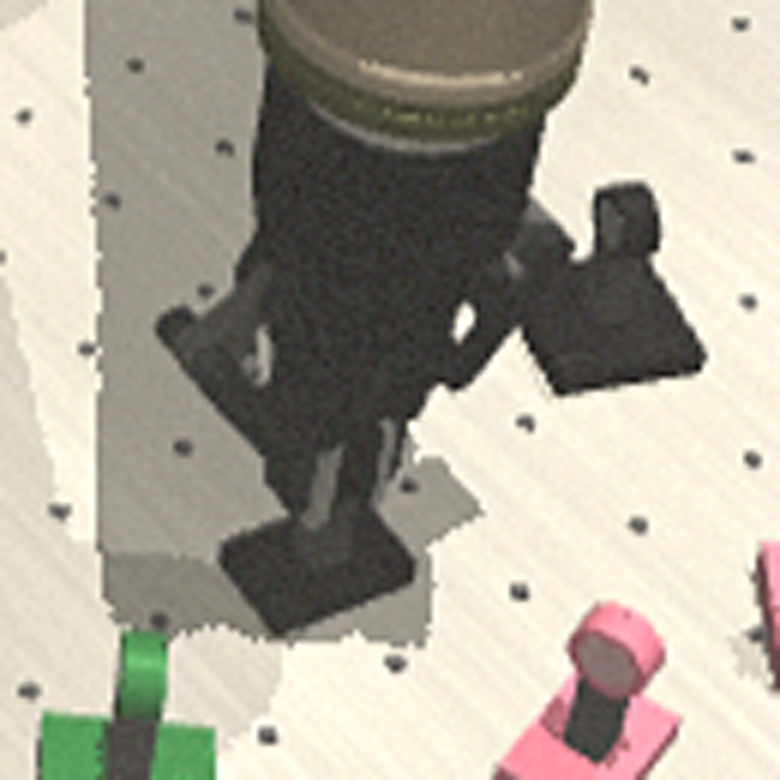

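Emit:
servo_tool(motion=[[[0,0,-0.4,0,0,0],[0,0,-0.8,0,0,0],[0,0,-0.8,0,0,0],[0,0,-0.4,0,0,0],[0,0,0,0,0,0]]])

```text
clock: 20.85
position: [0.5172, 0.3092, 0.3316]
ee_rot: [0.998, -0.063, -0.001, 0.0]
ft_force: [0.7, 0.1, -1.3]
grip_width: 0.139
```

Run:
```python
from plan import *
plan([*SL[1][:2],.32],-10,vmax=.7)
```

```text
n 13 d [ 0.0272 -0.434  -0.0116] rotdeg [0.03 0.09 2.79] F [ 0.7  0.1 -1.3] g 0.139 t 20.9
[[0.13, 0.66, 0.02, 0.0, 0.0, 0.04], [0.13, 0.66, 0.02, 0.0, 0.0, 0.04], [0.13, 0.66, 0.02, 0.0, 0.0, 0.04], [0.13, 0.66, 0.02, 0.0, 0.0, 0.04], [0.14, 0.66, 0.02, 0.0, 0.0, 0.04], [0.14, 0.65, 0.02, 0.0, 0.0, 0.04], [0.14, 0.65, 0.02, 0.0, 0.0, 0.04], [0.14, 0.65, 0.02, 0.0, 0.0, 0.04], [0.15, 0.65, 0.02, 0.0, 0.0, 0.04], [0.15, 0.65, 0.02, 0.0, 0.0, 0.04], [0.15, 0.65, 0.02, 0.0, 0.0, 0.04], [0.15, 0.65, 0.02, 0.0, 0.0, 0.04], [0.15, 0.65, 0.02, 0.0, 0.0, 0.04]]
```

Emit:
servo_tool(motion=[[[0.13,0.66,0,0,0,0.04],[0.13,0.66,0,0,0,0.04],[0.13,0.66,0,0,0,0.04],[0.13,0.66,0,0,0,0.04],[0.14,0.66,0,0,0,0.04],[0.14,0.65,0,0,0,0.04],[0.14,0.65,0,0,0,0.04],[0.14,0.65,0,0,0,0.04],[0.15,0.65,0,0,0,0.04],[0.15,0.65,0,0,0,0.04],[0.15,0.5,0,0,0,0.04],[0.1,0.3,0,0,0,0.04]]])

```text
clock: 22.05
position: [0.542, -0.0797, 0.3178]
ee_rot: [0.997, -0.082, -0.007, 0.0]
ft_force: [0.4, 1.0, -1.3]
grip_width: 0.134
```

Emit:
servo_tool(motion=[[[0,0,0,0,0,0],[0,0,0,0,0,0]]])

```text
clock: 22.25
position: [0.5417, -0.0813, 0.3161]
ee_rot: [0.996, -0.084, -0.009, 0.0]
ft_force: [-0.0, 0.7, -0.2]
grip_width: 0.13
```

Run:
```python
from plan import *
plan([*SL[1][:2],.32],-10,vmax=.7)
```

```text
n 2 d [ 0.0027 -0.0435  0.0039] rotdeg [0.09 0.98 0.39] F [-0.   0.7 -0.2] g 0.130 t 22.2
[[0.1, 0.42, -0.04, 0.01, 0.1, 0.04], [0.1, 0.42, -0.04, 0.01, 0.1, 0.04]]
```

Emit:
servo_tool(motion=[[[0.1,0.35,0,0,0.1,0.04],[0.1,0.3,0,0,0.1,0.04],[0.02,0.1,0,0,0,0],[0,0,0,0,0,0],[0,0,0,0,0,0]]])

```text
clock: 22.75
position: [0.5468, -0.1194, 0.3156]
ee_rot: [0.996, -0.085, 0.001, 0.0]
ft_force: [0.2, 0.3, -0.5]
grip_width: 0.133
```

Run:
```python
from plan import *
plan([*SL[1][:2],.32],-10,vmax=.7);gp()
```

```text
n 1 d [-0.0024 -0.0054  0.0044] rotdeg [ 0.03 -0.08  0.25] F [ 0.2  0.3 -0.5] g 0.133 t 22.8
[[-0.03, 0.11, -0.09, 0.01, -0.02, 0.05]]
gp [ 0.547  -0.1195  0.1606] phi -9.7 tilt [ 0.001 -0.001]
```

Correct the position, then descend to just above the ribs. Gripped height 0.054, so the bottom is at gp − 0.054.

Emit:
servo_tool(motion=[[[-0.03,0.11,0.1,0,0,0.05],[0,0,0.25,0,0,0],[0,0,0.3,0,0,0],[0,0,0.25,0,0,0],[0,0,0,0,0,0]]])

```text
clock: 23.25
position: [0.5437, -0.1235, 0.2658]
ee_rot: [0.996, -0.086, -0.0, 0.0]
ft_force: [-0.7, -0.4, -0.4]
grip_width: 0.133
```

Run:
```python
from plan import *
plan([*SL[1][:2],.245],-10,vmax=.7);gp()
```

```text
n 1 d [ 0.0008 -0.0013 -0.0208] rotdeg [0.  0.  0.1] F [-0.7 -0.4 -0.4] g 0.133 t 23.2
[[0.02, 0.02, 0.42, 0.0, 0.0, 0.02]]
gp [ 0.5437 -0.1235  0.1108] phi -9.9 tilt [-0. -0.]
```

Emit:
servo_tool(motion=[[[0.02,0.03,0.2,0,0,0],[0,0,0.2,0,0,0],[0,0,0,0,0,0]]])

```text
clock: 23.55
position: [0.5445, -0.1249, 0.2436]
ee_rot: [0.996, -0.086, -0.0, -0.0]
ft_force: [-0.8, 0.3, -0.9]
grip_width: 0.135
```

Run:
```python
from plan import *
plan([*SL[1][:2],.219],-10,vmax=.7);gp()
c=cam("scene");crop(c,270,160,370,260,7,"pics/s25.png",2.2)
```

```text
n 1 d [-0.      0.0001 -0.0246] rotdeg [-0.02  0.05  0.13] F [-0.8  0.3 -0.9] g 0.135 t 23.6
[[-0.0, -0.0, 0.49, -0.0, 0.01, 0.03]]
gp [ 0.5444 -0.1249  0.0886] phi -9.9 tilt [-0.001  0.   ]
```

View pics/s25.png

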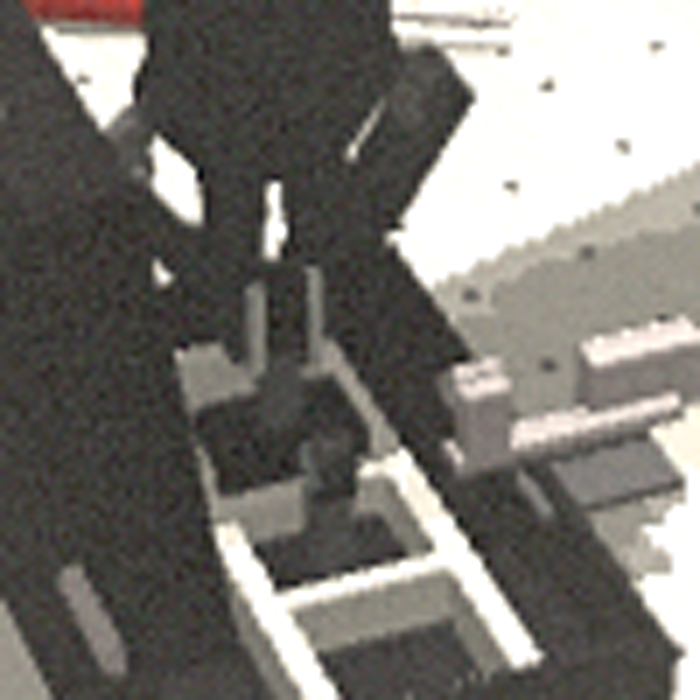

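Run:
```python
from plan import *
c=cam("scene")
def q(p): return ((pj(c,p)-[270,160])*7).round(0)
g=SL[1].copy()
for nm,dx,dy,z in(("foot front bottom",-.025,.016,.035),("foot rear bottom",.025,.016,.035),("fr top",-.025,.016,.045),("rear top",.025,.016,.045),("rib12 edge slot1side front",-.0275,.018,.032),("rear",.0275,.018,.032),("rib12 edge slot2 side f",-.0275,.026,.032),("rear",.0275,.026,.032),("rib32 s2side f",-.0275,.048+.022,.032),("r",.0275,.048+.022,.032)):
    p=g+dx*BX+dy*BY; p[2]=z; print(nm,q(p))
```

```text
foot front bottom [362. 444.]
foot rear bottom [219. 480.]
fr top [362. 420.]
rear top [218. 456.]
rib12 edge slot1side front [372. 453.]
rear [214. 492.]
rib12 edge slot2 side f [381. 467.]
rear [223. 507.]
rib32 s2side f [432. 546.]
r [271. 588.]
```

Run:
```python
from plan import *
c=cam("scene");crop(c,290,195,350,245,13,"pics/s26.png",3.5)
```

```text
(no output)
```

View pics/s26.png

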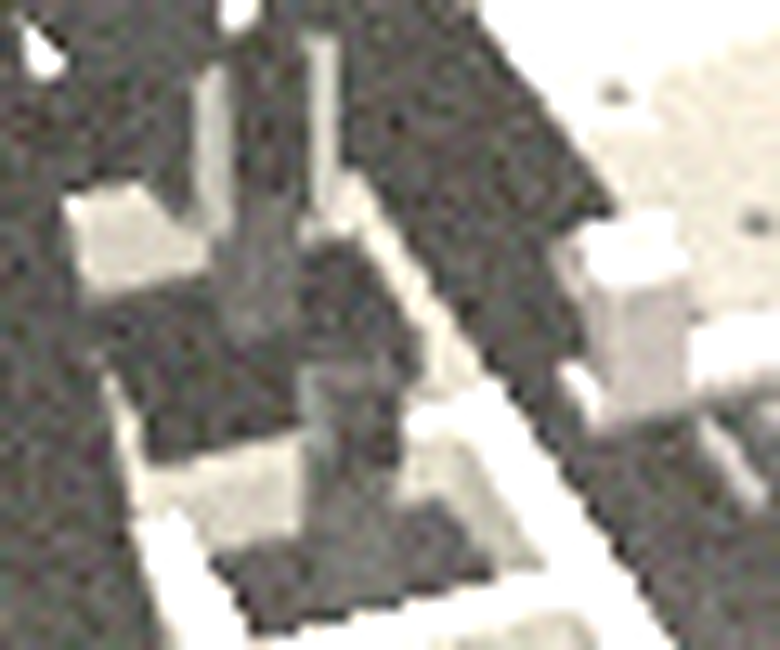

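Emit:
servo_tool(motion=[[[0,0.01,0.06,0,0,0],[0,0,0.06,0,0,0],[0,0,0,0,0,0]]])

```text
clock: 24.0
position: [0.5455, -0.1256, 0.2401]
ee_rot: [0.996, -0.086, 0.002, 0.0]
ft_force: [0.3, -0.7, -1.1]
grip_width: 0.134
```

Run:
```python
from plan import *
plan([*SL[1][:2],.219],-10,vmax=.7);gp()
```

```text
n 1 d [-0.001   0.0008 -0.0211] rotdeg [ 0.02 -0.21  0.12] F [ 0.3 -0.7 -1.1] g 0.134 t 24.0
[[-0.02, -0.01, 0.42, 0.0, -0.04, 0.02]]
gp [ 0.546  -0.1257  0.0851] phi -9.9 tilt [ 0.004 -0.001]
```

Emit:
servo_tool(motion=[[[-0.02,0,0.1,0,0,0],[0,0,0.1,0,0,0],[0,0,0,0,0,0]]])

```text
clock: 24.3
position: [0.5461, -0.1247, 0.2398]
ee_rot: [0.996, -0.086, 0.004, 0.003]
ft_force: [-0.2, 0.8, -1.3]
grip_width: 0.136
```

Run:
```python
from plan import *
plan([*SL[1][:2],.219],-10,vmax=.7);gp()
```

```text
n 1 d [-0.0017 -0.0001 -0.0208] rotdeg [ 0.29 -0.45  0.1 ] F [-0.2  0.8 -1.3] g 0.136 t 24.3
[[-0.04, 0.01, 0.42, 0.06, -0.09, 0.02]]
gp [ 0.5472 -0.1256  0.0848] phi -9.9 tilt [ 0.007 -0.006]
```

Emit:
servo_tool(motion=[[[0,0,-0.1,0,-0.09,0],[-0.04,0.06,0,0.06,0,0],[0,0,0,0,0,0]]])

```text
clock: 24.6
position: [0.5436, -0.1274, 0.2458]
ee_rot: [0.996, -0.086, 0.0, -0.0]
ft_force: [-0.6, -0.8, -1.7]
grip_width: 0.13
```

Run:
```python
from plan import *
plan([*SL[1][:2],.219],-10,vmax=.7);t,M=gp(); r=t-SL[1]; print("box dx dy mm",(r@BX*1000).round(1),(r@BY*1000).round(1))
c=cam("top");crop(c,280,200,380,290,7,"pics/t8.png",2.2)
```

```text
n 1 d [ 0.0009  0.0026 -0.0268] rotdeg [-0.01 -0.05  0.11] F [-0.6 -0.8 -1.7] g 0.130 t 24.6
[[0.01, -0.05, 0.54, -0.0, -0.01, 0.02]]
gp [ 0.5437 -0.1274  0.0908] phi -9.9 tilt [ 0.001 -0.   ]
box dx dy mm -0.3 -2.7
```

View pics/t8.png

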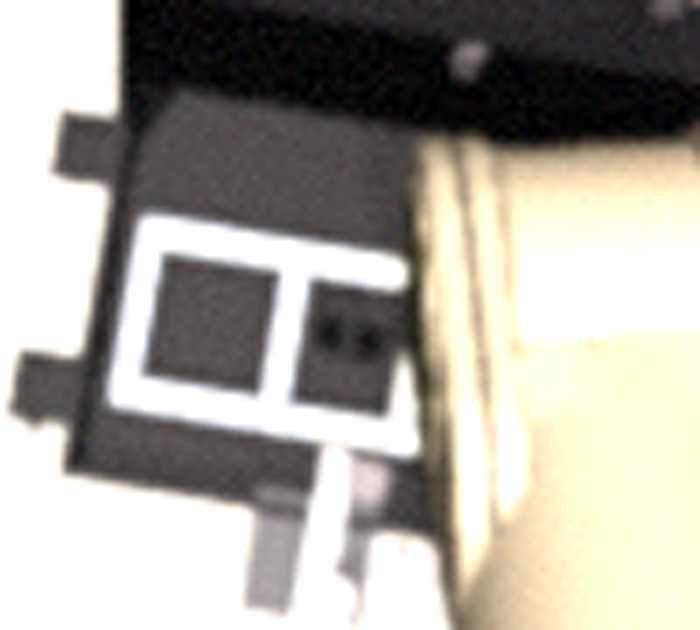

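Emit:
servo_tool(motion=[[[0.01,0,0.15,0,0,0],[0,0,0.15,0,0,0],[0,0,0.1,0,0,0]]])

```text
clock: 24.95
position: [0.5442, -0.1274, 0.2238]
ee_rot: [0.996, -0.086, 0.0, -0.0]
ft_force: [0.5, -0.1, -1.0]
grip_width: 0.135
```

```bash
cat >> plan.py <<'E'
def bx(i,z=.217):
    plan([*SL[i][:2],z],-10);t,M=gp(); r=t-SL[i]; print("box dx dy mm",(r@BX*1000).round(1),(r@BY*1000).round(1),"torque",status.get_obs()["torque"].round(2))
E
python3 - <<'E'
from plan import *
bx(1)
E
```

```text
n 1 d [ 0.0003  0.0026 -0.0068] rotdeg [-0.03 -0.04  0.1 ] F [ 0.5 -0.1 -1. ] g 0.135 t 24.9
[[-0.0, -0.05, 0.14, -0.01, -0.01, 0.02]]
gp [ 0.5443 -0.1273  0.0688] phi -9.9 tilt [0.001 0.   ]
box dx dy mm 0.3 -2.5 torque [ 0.03  0.02 -0.  ]
```

Emit:
servo_tool(motion=[[[0,0,0.12,0,0,0],[0,0,0.03,0,0,0],[0,0,0,0,0,0]]])

```text
clock: 25.25
position: [0.5446, -0.1271, 0.2171]
ee_rot: [0.996, -0.086, 0.0, 0.0]
ft_force: [0.5, 0.4, -1.6]
grip_width: 0.138
```

Run:
```python
from plan import *
bx(1)
c=cam("scene");crop(c,270,160,370,260,7,"pics/s27.png",2.2)
```

```text
n 1 d [-0.0002  0.0023 -0.0001] rotdeg [ 0.04 -0.01  0.11] F [ 0.5  0.4 -1.6] g 0.138 t 25.2
[[-0.01, -0.04, 0.0, 0.01, -0.0, 0.02]]
gp [ 0.5446 -0.1272  0.0621] phi -9.9 tilt [ 0.    -0.001]
box dx dy mm 0.6 -2.3 torque [ 0.02 -0.    0.02]
```

View pics/s27.png

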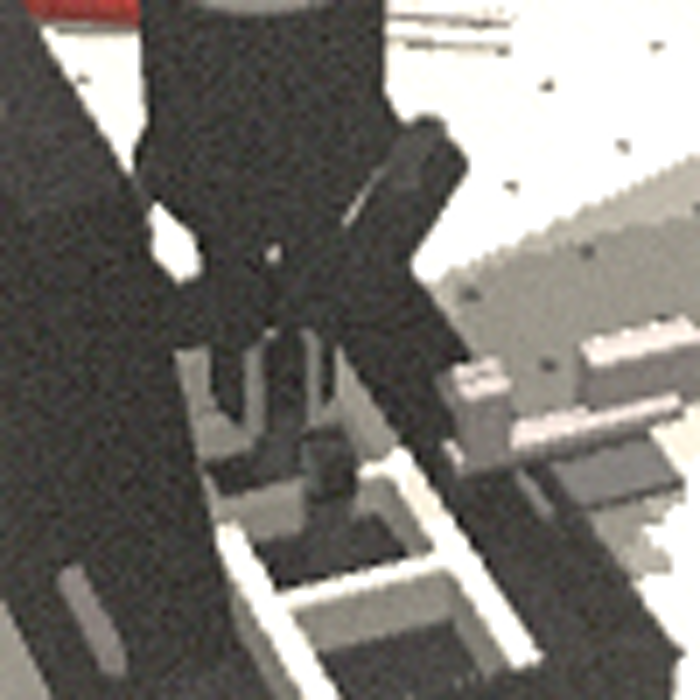

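Emit:
servo_tool(motion=[[[0,0,0,0,0,0],[0,0,0,0,0,0],[0,0,0,0,0,0],[0,0,-0.3,0,0,0],[0,0,-0.6,0,0,0],[0,0,-0.8,0,0,0],[0,0,-0.8,0,0,0],[0,-0.4,-0.4,0,0,0],[-0.3,-0.8,0,0,0,0],[-0.4,-0.8,0,0,0,0],[-0.4,-0.8,0,0,0,0],[-0.3,-0.8,0,0,0,0]]], jaw=130)

```text
clock: 26.5
position: [0.506, 0.0629, 0.3752]
ee_rot: [0.996, -0.091, 0.003, 0.0]
ft_force: [0.6, 1.7, 0.1]
grip_width: 0.491
```

Run:
```python
from lens import *
from plan import *
c=cam("top");
for t in(80,100): feet(c,[(203,313)],thr=t)
crop(c,140,230,400,320,3,"pics/t9.png",1.8)
gp()
c=cam("scene");crop(c,240,160,520,370,2.8,"pics/s28.png",2)
```

```text
(203, 313) ctr [374.3 281.9] L 48.8 ang 160.7 W 46.8 ang 70.7 area 2078.0519777713344
(203, 313) ctr [374.4 282. ] L 50.6 ang 161.4 W 48.8 ang 71.4 area 2255.605771048926
gp [0.5054 0.0713 0.2208] phi -10.0 tilt [0.006 0.002]
```

View pics/s28.png

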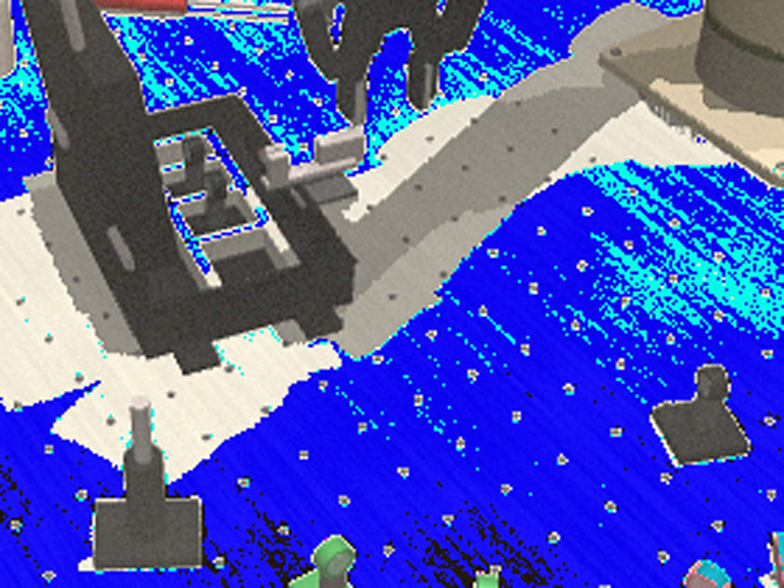

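View pics/t9.png

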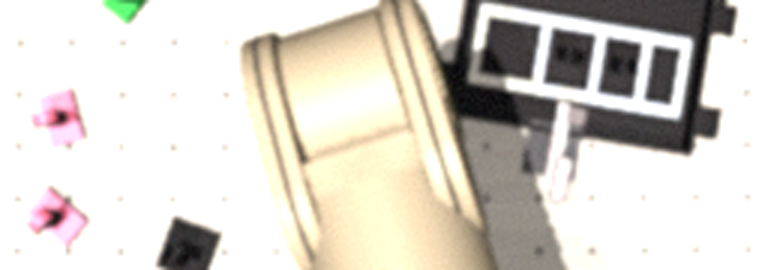

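Run:
```python
from plan import *
c=cam("scene");print(pl(c,493.9,295,.052)); im=c["color"][260:340,460:530,::-1]
cv2.imwrite("pics/s29.png",cv2.resize(np.clip(im.astype(float)*1.8,0,255).astype(np.uint8),None,fx=8,fy=8,interpolation=cv2.INTER_CUBIC))
print((pj(c,[.3743,.2819,.052])-[460,260])*8)
plan([.374,.283,.30],-19)
```

```text
[0.37028158 0.28214999 0.052     ]
[258.26243743 285.67511166]
n 7 d [-0.1322  0.2186 -0.0752] rotdeg [-0.09 -0.31  8.87] F [-0.  -0.9 -0.3] g 0.490 t 26.6
[[-0.48, -0.55, 0.21, -0.0, -0.01, 0.25], [-0.49, -0.54, 0.21, -0.0, -0.01, 0.25], [-0.51, -0.53, 0.21, -0.0, -0.01, 0.25], [-0.52, -0.52, 0.21, -0.0, -0.01, 0.25], [-0.53, -0.5, 0.21, -0.0, -0.01, 0.25], [-0.54, -0.49, 0.21, -0.0, -0.01, 0.25], [-0.55, -0.48, 0.21, -0.0, -0.01, 0.25]]
```

View pics/s29.png

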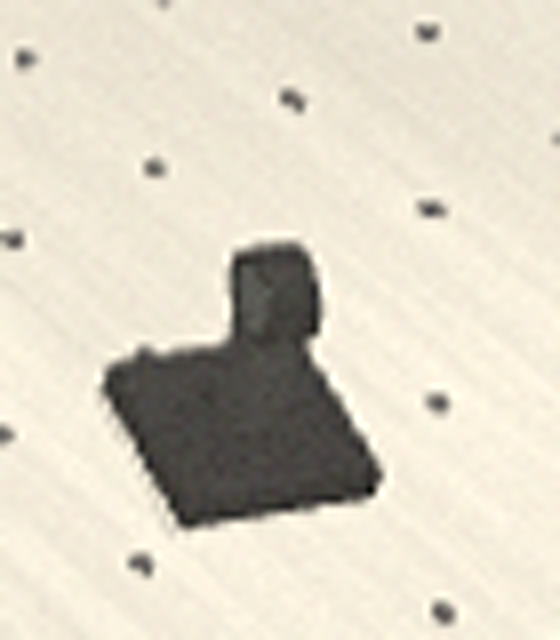

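Emit:
servo_tool(motion=[[[-0.48,-0.55,0.21,0,0,0.25],[-0.49,-0.54,0.21,0,0,0.25],[-0.51,-0.53,0.21,0,0,0.25],[-0.52,-0.52,0.21,0,0,0.25],[-0.53,-0.5,0.21,0,0,0.25],[-0.5,-0.45,0.15,0,0,0.25],[-0.2,-0.2,0,0,0,0.2],[0,0,0,0,0,0],[0,0,0,0,0,0]]], jaw=100)

```text
clock: 27.55
position: [0.3901, 0.261, 0.3171]
ee_rot: [0.985, -0.171, 0.006, 0.0]
ft_force: [-0.1, -0.5, 0.7]
grip_width: 0.61
```

Run:
```python
from plan import *
c=cam("scene");print(pl(c,494.6,296.6,.052))
f=np.radians(161);a=np.array([np.cos(f),np.sin(f),0]);b=np.array([-a[1],a[0],0])
for z in(.01,0):
  print([((pj(c,np.array([.3743,.2819,z])+i*.025*a+j*.024*b)-[460,260])*8).round().tolist() for i,j in((1,1),(1,-1),(-1,-1),(-1,1))])
plan([.374,.283,.25],-19);gp()
```

```text
[0.37226019 0.28601169 0.052     ]
[[278.0, 321.0], [366.0, 459.0], [175.0, 494.0], [93.0, 354.0]]
[[271.0, 349.0], [358.0, 487.0], [168.0, 522.0], [86.0, 382.0]]
n 2 d [-0.0163  0.0222 -0.0671] rotdeg [-0.1  -0.72 -0.75] F [-0.1 -0.7 -0.2] g 0.609 t 27.6
[[-0.24, -0.15, 0.67, -0.01, -0.07, -0.08], [-0.23, -0.15, 0.67, -0.01, -0.07, -0.08]]
gp [0.3922 0.2604 0.1621] phi -19.8 tilt [ 0.012 -0.003]
```

Emit:
servo_tool(motion=[[[-0.27,-0.15,0.3,0,-0.07,-0.08],[-0.24,-0.13,0.3,0,-0.07,-0.05],[0,0,0,0,0,0],[0,0,0,0,0,0]]])

```text
clock: 28.0
position: [0.3757, 0.2779, 0.2876]
ee_rot: [0.985, -0.17, 0.002, -0.001]
ft_force: [0.4, -0.3, 0.5]
grip_width: 0.611
```

Run:
```python
from plan import *
plan([.3725,.285,.207],-19);gp()
```

```text
n 3 d [-0.0032  0.0071 -0.0806] rotdeg [-0.1  -0.16 -0.57] F [ 0.4 -0.3  0.5] g 0.611 t 28.0
[[-0.04, -0.04, 0.54, -0.01, -0.01, -0.04], [-0.04, -0.04, 0.54, -0.01, -0.01, -0.04], [-0.04, -0.04, 0.54, -0.01, -0.01, -0.04]]
gp [0.3762 0.278  0.1326] phi -19.6 tilt [0.003 0.001]
```

Emit:
servo_tool(motion=[[[-0.1,-0.13,0.3,0,0,-0.1],[0,0,0.3,0,0,0],[0,0,0.3,0,0,0],[0,0,0.2,0,0,0],[0,0,0,0,0,0]]])

```text
clock: 28.5
position: [0.3777, 0.282, 0.2315]
ee_rot: [0.986, -0.169, 0.003, -0.0]
ft_force: [0.1, -0.5, -0.0]
grip_width: 0.609
```

Run:
```python
from plan import *
plan([.3725,.285,.208],-19);gp()
c=cam("scene");im=c["color"][220:340,440:540,::-1]
cv2.imwrite("pics/s30.png",cv2.resize(np.clip(im.astype(float)*1.8,0,255).astype(np.uint8),None,fx=5,fy=5,interpolation=cv2.INTER_CUBIC))
```

```text
n 1 d [-0.0052  0.003  -0.0235] rotdeg [-0.12 -0.37 -0.48] F [ 0.1 -0.5 -0. ] g 0.609 t 28.5
[[-0.12, -0.02, 0.47, -0.02, -0.07, -0.1]]
gp [0.3788 0.282  0.0765] phi -19.5 tilt [ 0.007 -0.   ]
```

View pics/s30.png

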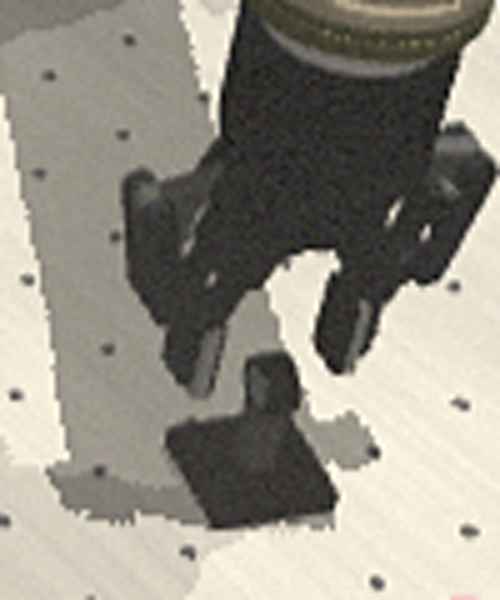

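Emit:
servo_tool(motion=[[[-0.13,-0.03,0.25,0,-0.07,-0.1],[0,0,0.22,0,0,0],[0,0,0,0,0,0]]])

```text
clock: 28.85
position: [0.3722, 0.2862, 0.2074]
ee_rot: [0.986, -0.165, 0.001, -0.002]
ft_force: [-0.9, -0.1, -0.5]
grip_width: 0.608
```

Run:
```python
from plan import *
plan([.3725,.285,.208],-19);gp()
```

```text
n 1 d [ 0.0003 -0.0012  0.0006] rotdeg [-0.2  -0.07  0.06] F [-0.9 -0.1 -0.5] g 0.608 t 28.9
[[0.01, 0.02, -0.01, -0.04, -0.01, 0.01]]
gp [0.3725 0.2867 0.0524] phi -18.9 tilt [0.002 0.003]
```

Emit:
servo_tool(motion=[[[0,0.03,0,0,0,0],[0,0,0,0,0,0],[0,0,0,0,0,0],[0,0,0,0,0,0],[0,0,0,0,0,0]]], jaw=255)

```text
clock: 29.35
position: [0.3717, 0.2849, 0.2078]
ee_rot: [0.986, -0.164, 0.001, -0.002]
ft_force: [0.3, -0.1, -1.8]
grip_width: 0.132
```

Run:
```python
from plan import *
obs();gp()
```

```text
t 29.35 pos [0.3717 0.2849 0.2078] rotvec axes [[0.946, -0.324, 0.003], [-0.324, -0.946, 0.003], [0.002, -0.004, -1.0]] F [ 0.3 -0.1 -1.8] g 0.132
gp [0.3721 0.2854 0.0528] phi -18.9 tilt [0.003 0.003]
```

Emit:
servo_tool(motion=[[[0,0,-0.4,0,0,0],[0,0,-0.8,0,0,0],[0,0,-0.8,0,0,0],[0,0,-0.4,0,0,0],[0,0,0,0,0,0]]])

```text
clock: 29.85
position: [0.3707, 0.2844, 0.3314]
ee_rot: [0.986, -0.164, -0.0, -0.001]
ft_force: [0.5, 0.3, -1.9]
grip_width: 0.129
```

Run:
```python
from plan import *
plan([*SL[3][:2],.32],-10,vmax=.7)
c=cam("scene");im=c["color"][160:340,400:540,::-1]
cv2.imwrite("pics/s31.png",cv2.resize(np.clip(im.astype(float)*1.8,0,255).astype(np.uint8),None,fx=3,fy=3,interpolation=cv2.INTER_CUBIC))
```

```text
n 11 d [ 0.1918 -0.3064 -0.0114] rotdeg [-0.12  0.02 -8.87] F [ 0.5  0.3 -1.9] g 0.129 t 29.9
[[0.51, 0.41, 0.02, -0.0, 0.0, -0.16], [0.5, 0.42, 0.02, -0.0, 0.0, -0.16], [0.5, 0.43, 0.02, -0.0, 0.0, -0.16], [0.49, 0.44, 0.02, -0.0, 0.0, -0.16], [0.49, 0.44, 0.02, -0.0, 0.0, -0.16], [0.48, 0.45, 0.02, -0.0, 0.0, -0.16], [0.47, 0.46, 0.02, -0.0, 0.0, -0.16], [0.47, 0.46, 0.02, -0.0, 0.0, -0.16], [0.46, 0.47, 0.02, -0.0, 0.0, -0.16], [0.45, 0.48, 0.02, -0.0, 0.0, -0.16], [0.45, 0.48, 0.02, -0.0, 0.0, -0.16]]
```

View pics/s31.png

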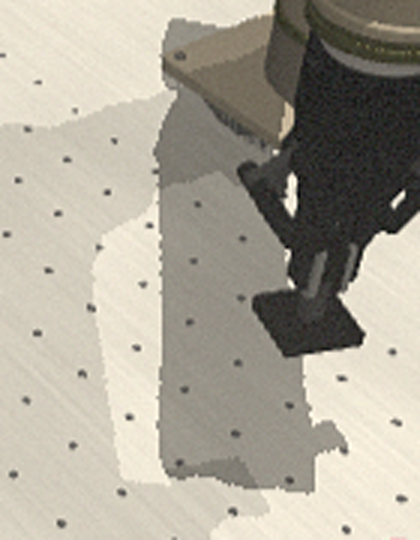

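Lens is held. Moving to slot 3.

Emit:
servo_tool(motion=[[[0.51,0.41,0,0,0,-0.16],[0.5,0.42,0,0,0,-0.16],[0.5,0.43,0,0,0,-0.16],[0.49,0.44,0,0,0,-0.16],[0.49,0.44,0,0,0,-0.16],[0.48,0.45,0,0,0,-0.16],[0.47,0.46,0,0,0,-0.16],[0.47,0.46,0,0,0,-0.16],[0.46,0.47,0,0,0,-0.16],[0.4,0.4,0,0,0,-0.16],[0.15,0.15,0,0,0,-0.16],[0,0,0,0,0,0]]])

```text
clock: 31.1
position: [0.5516, -0.0108, 0.3088]
ee_rot: [0.997, -0.082, -0.012, 0.002]
ft_force: [0.6, 0.6, -1.0]
grip_width: 0.131
```

Emit:
servo_tool(motion=[[[0,0,0,0,0,0]]])

```text
clock: 31.2
position: [0.551, -0.01, 0.3077]
ee_rot: [0.997, -0.082, -0.013, 0.001]
ft_force: [-1.3, 0.5, -1.9]
grip_width: 0.136
```

Run:
```python
from plan import *
bx(3,.28)
```

```text
n 1 d [ 0.0115 -0.0121 -0.0277] rotdeg [0.3  1.47 0.56] F [-1.3  0.5 -1.9] g 0.136 t 31.2
[[0.28, 0.2, 0.55, 0.06, 0.29, 0.11]]
gp [ 0.547  -0.0101  0.1527] phi -9.4 tilt [-0.026 -0.001]
box dx dy mm -17.4 9.1 torque [ 0.05  0.02 -0.  ]
```

Emit:
servo_tool(motion=[[[0.26,0.2,0.1,0.06,0.29,0.11],[0,0,0.1,0,0,0],[0,0,0,0,0,0],[0,0,0,0,0,0]]])

```text
clock: 31.6
position: [0.56, -0.0163, 0.2961]
ee_rot: [0.996, -0.084, -0.001, -0.001]
ft_force: [0.9, -1.0, -1.9]
grip_width: 0.135
```

Run:
```python
from plan import *
bx(3,.25)
```

```text
n 2 d [ 0.0026 -0.0058 -0.0461] rotdeg [-0.05  0.15  0.39] F [ 0.9 -1.  -1.9] g 0.135 t 31.6
[[0.04, 0.05, 0.46, -0.01, 0.01, 0.04], [0.04, 0.05, 0.46, -0.01, 0.01, 0.04]]
gp [ 0.5596 -0.0161  0.1412] phi -9.6 tilt [-0.002  0.001]
box dx dy mm -4.0 5.4 torque [-0.01  0.    0.03]
```

Emit:
servo_tool(motion=[[[0.08,0.13,0.1,0,0,0.08],[0,0,0.25,0,0,0],[0,0,0.25,0,0,0],[0,0,0.2,0,0,0],[0,0,0,0,0,0],[0,0,0,0,0,0]]])

```text
clock: 32.2
position: [0.5619, -0.0222, 0.252]
ee_rot: [0.996, -0.086, -0.002, -0.001]
ft_force: [-0.3, -0.1, -1.4]
grip_width: 0.134
```

Run:
```python
from plan import *
bx(3,.245)
```

```text
n 1 d [ 0.0006  0.0001 -0.007 ] rotdeg [-0.05  0.25  0.08] F [-0.3 -0.1 -1.4] g 0.134 t 32.2
[[0.01, -0.0, 0.14, -0.01, 0.05, 0.02]]
gp [ 0.5613 -0.022   0.097 ] phi -9.9 tilt [-0.004  0.002]
box dx dy mm -1.3 -0.1 torque [ 0.03  0.01 -0.01]
```

Emit:
servo_tool(motion=[[[0.01,0.02,0.12,0,0.05,0],[0,0,0,0,0,0]]])

```text
clock: 32.4
position: [0.5624, -0.0233, 0.2458]
ee_rot: [0.996, -0.086, 0.0, -0.0]
ft_force: [-0.4, 0.5, -0.9]
grip_width: 0.129
```

Run:
```python
from plan import *
bx(3,.217)
c=cam("scene");im=c["color"][160:270,270:380,::-1]
cv2.imwrite("pics/s32.png",cv2.resize(np.clip(im.astype(float)*2.2,0,255).astype(np.uint8),None,fx=7,fy=7,interpolation=cv2.INTER_CUBIC))
```

```text
n 1 d [ 0.0002  0.0012 -0.0288] rotdeg [-0.05 -0.04  0.08] F [-0.4  0.5 -0.9] g 0.129 t 32.4
[[-0.0, -0.02, 0.58, -0.01, -0.01, 0.02]]
gp [ 0.5625 -0.0232  0.0908] phi -9.9 tilt [0.001 0.001]
box dx dy mm 0.1 -1.1 torque [ 0.02  0.01 -0.  ]
```

View pics/s32.png

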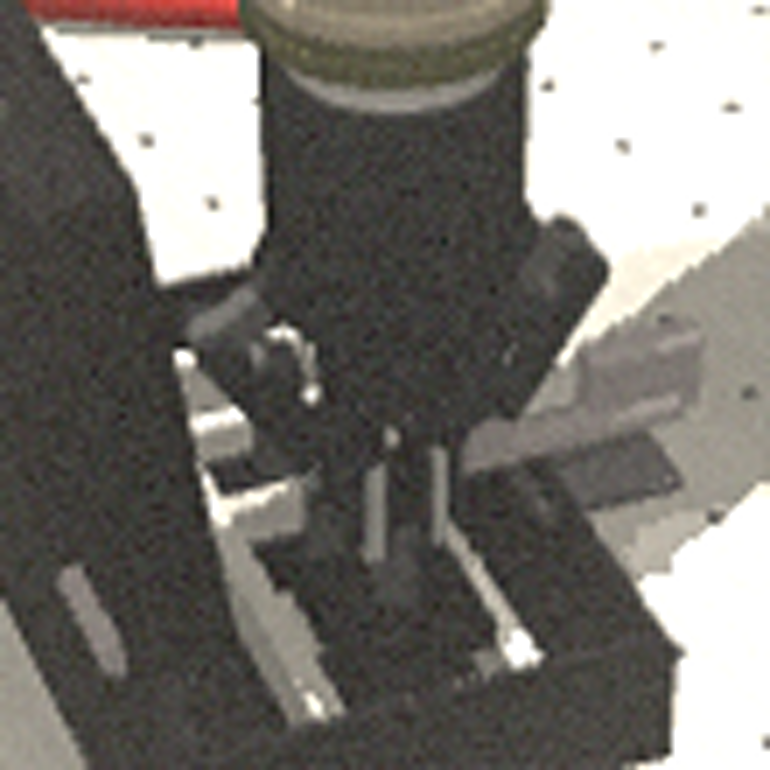

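Emit:
servo_tool(motion=[[[0,0,0.15,0,0,0],[0,0,0.15,0,0,0],[0,0,0.05,0,0,0]]])

```text
clock: 32.75
position: [0.5628, -0.023, 0.2283]
ee_rot: [0.996, -0.086, 0.001, -0.0]
ft_force: [-0.8, 0.5, -2.0]
grip_width: 0.135
```

Run:
```python
from plan import *
bx(3,.217)
```

```text
n 1 d [-0.0002  0.001  -0.0113] rotdeg [-0.06 -0.14  0.08] F [-0.8  0.5 -2. ] g 0.135 t 32.8
[[-0.01, -0.02, 0.23, -0.01, -0.03, 0.02]]
gp [ 0.5632 -0.023   0.0733] phi -9.9 tilt [0.003 0.001]
box dx dy mm 0.7 -0.8 torque [ 0.01  0.   -0.03]
```

In the slot (bottom at 20 mm). Continuing.

Emit:
servo_tool(motion=[[[-0.01,0,0.13,0,0,0],[0,0,0.1,0,0,0],[0,0,0.03,0,0,0],[0,0,0,0,0,0]]])

```text
clock: 33.15
position: [0.563, -0.0227, 0.2173]
ee_rot: [0.996, -0.087, 0.002, 0.001]
ft_force: [0.2, 0.2, -1.6]
grip_width: 0.136
```

Run:
```python
from plan import *
bx(3,.217)
```

```text
n 1 d [-0.0004  0.0006 -0.0003] rotdeg [ 0.04 -0.23  0.05] F [ 0.2  0.2 -1.6] g 0.136 t 33.1
[[-0.01, -0.01, 0.01, 0.01, -0.05, 0.01]]
gp [ 0.5636 -0.0229  0.0623] phi -9.9 tilt [ 0.004 -0.001]
box dx dy mm 1.1 -0.6 torque [-0.04  0.02  0.03]
```

Emit:
servo_tool(motion=[[[0,0,0,0,0,0],[0,0,0,0,0,0],[0,0,0,0,0,0],[0,0,-0.3,0,0,0],[0,0,-0.6,0,0,0],[0,0,-0.8,0,0,0],[0,0,-0.8,0,0,0],[0,-0.4,-0.8,0,0,0],[0,-0.8,-0.8,0,0,0],[0,-0.8,-0.6,0,0,0],[0,-0.6,0,0,0,0],[0,0,0,0,0,0]]], jaw=130)

```text
clock: 34.35
position: [0.5821, 0.1041, 0.4641]
ee_rot: [0.996, -0.088, 0.004, -0.001]
ft_force: [-0.3, 0.1, -0.6]
grip_width: 0.491
```

```bash
cat >> h.py <<'E'
def crop(c,x0,y0,x1,y1,s,fn,b=1.0):
    im=np.clip(c["color"][y0:y1,x0:x1,::-1].astype(float)*b,0,255).astype(np.uint8)
    cv2.imwrite(fn,cv2.resize(im,None,fx=s,fy=s,interpolation=cv2.INTER_CUBIC))
E
python3 - <<'E'
from plan import *
obs()
c=cam("scene");crop(c,250,90,390,290,4,"pics/s33.png",2.5)
c=cam("top");crop(c,280,180,400,310,5,"pics/t10.png",3)
E
```

```text
t 34.35 pos [0.5821 0.1041 0.4641] rotvec axes [[0.985, -0.175, 0.008], [-0.175, -0.985, 0.002], [0.008, -0.004, -1.0]] F [-0.3  0.1 -0.6] g 0.491
```

View pics/s33.png

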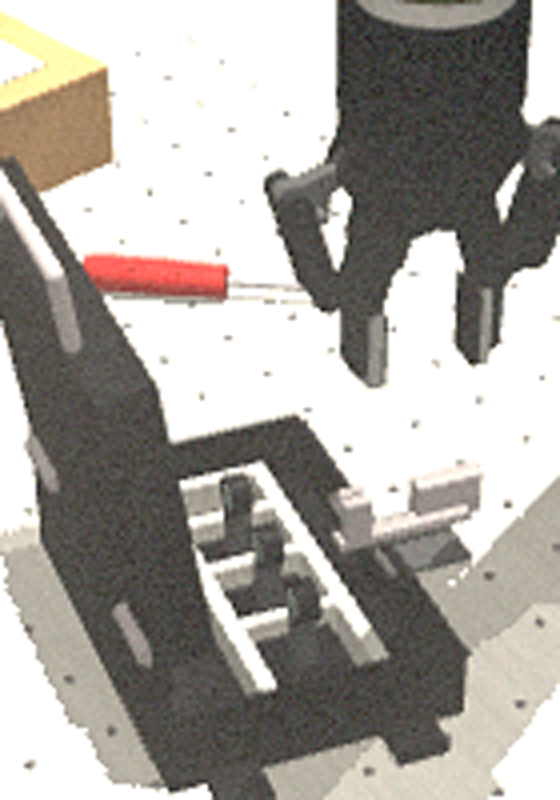

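View pics/t10.png

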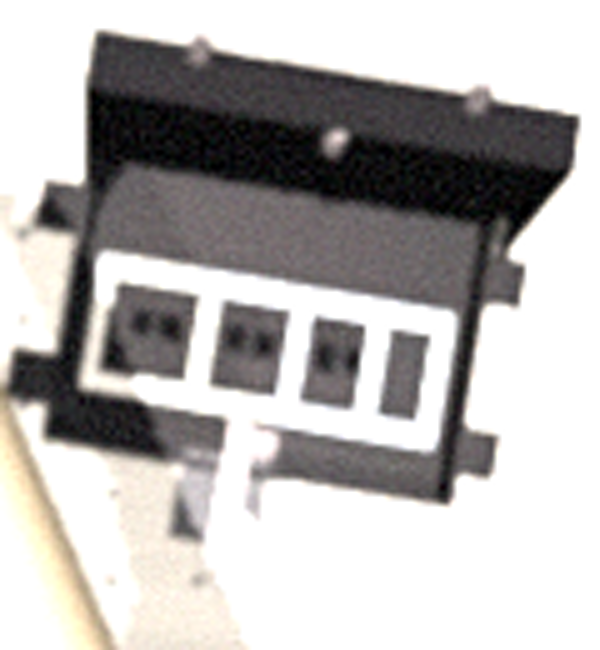

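Run:
```python
from plan import *
plan([.6667,-.1397,.53],-10)
```

```text
n 7 d [ 0.0841 -0.24    0.0665] rotdeg [-0.08 -0.45 -0.3 ] F [-0.6 -0.3  0.1] g 0.491 t 34.5
[[0.36, 0.63, -0.19, -0.0, -0.01, -0.01], [0.36, 0.63, -0.19, -0.0, -0.01, -0.01], [0.36, 0.63, -0.19, -0.0, -0.01, -0.01], [0.36, 0.63, -0.19, -0.0, -0.01, -0.01], [0.36, 0.63, -0.19, -0.0, -0.01, -0.01], [0.36, 0.63, -0.19, -0.0, -0.01, -0.01], [0.36, 0.63, -0.19, -0.0, -0.01, -0.01]]
```

Emit:
servo_tool(motion=[[[0,0,-0.7,0,0,0],[0,0.3,-0.6,0,0,0],[0.36,0.63,0,0,0,0],[0.42,0.63,0,0,0,0],[0.42,0.63,0,0,0,0],[0.42,0.63,0,0,0,0],[0.42,0.63,0,0,0,0],[0.3,0.63,0,0,0,0],[0.1,0.4,0,0,0,0],[0,0,0,0,0,0],[0,0,0,0,0,0]]], jaw=150)

```text
clock: 35.55
position: [0.6583, -0.1686, 0.5296]
ee_rot: [0.995, -0.098, -0.001, 0.004]
ft_force: [-0.5, 0.3, -0.7]
grip_width: 0.409
```

Run:
```python
from plan import *
plan([.6667,-.1397,.51],-10);gp()
```

```text
n 1 d [ 0.0084  0.0289 -0.0196] rotdeg [ 0.44  0.05 -1.26] F [-0.5  0.3 -0.7] g 0.409 t 35.5
[[0.05, -0.6, 0.39, 0.09, 0.01, -0.25]]
gp [ 0.658  -0.1698  0.3746] phi -11.3 tilt [-0.002 -0.007]
```

Emit:
servo_tool(motion=[[[0.05,-0.45,0.1,0.05,0,-0.25],[0,-0.1,0.1,0,0,0],[0,0,0,0,0,0],[0,0,0,0,0,0]]])

```text
clock: 35.95
position: [0.6651, -0.139, 0.5193]
ee_rot: [0.996, -0.086, -0.001, 0.002]
ft_force: [0.1, -0.8, -0.2]
grip_width: 0.415
```

Run:
```python
from plan import *
plan([.6667,-.1397,.47],-10);gp()
c=cam("scene");crop(c,220,40,380,200,4.5,"pics/s34.png",2.2)
```

```text
n 2 d [ 0.0016 -0.0007 -0.0493] rotdeg [0.21 0.09 0.16] F [ 0.1 -0.8 -0.2] g 0.415 t 36.0
[[0.02, 0.0, 0.49, 0.02, 0.01, 0.02], [0.02, 0.0, 0.49, 0.02, 0.01, 0.02]]
gp [ 0.6648 -0.1395  0.3643] phi -9.8 tilt [-0.002 -0.003]
```

View pics/s34.png

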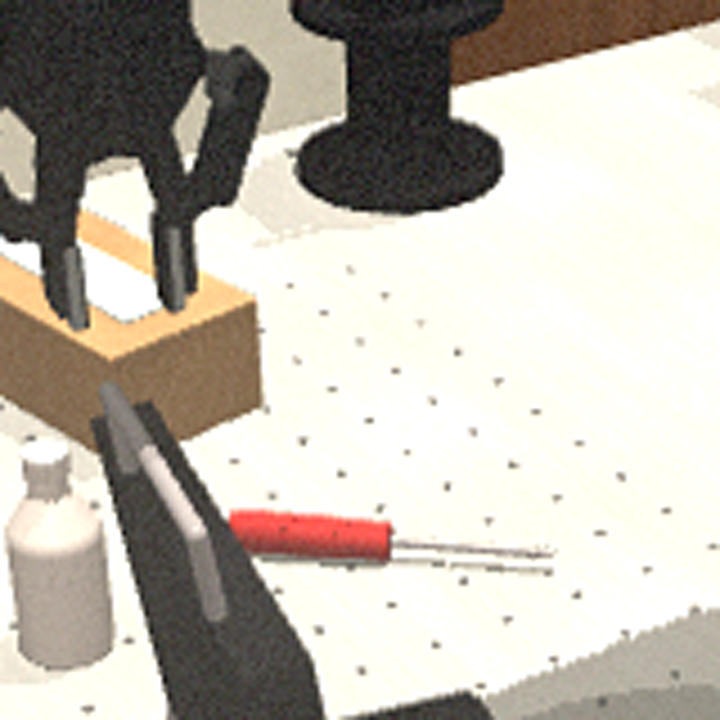

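Emit:
servo_tool(motion=[[[0.03,0,0.4,0,0,0],[0,0,0.4,0,0,0],[0,0,0.3,0,0,0],[0,0,0.2,0,0,0],[0,0,0,0,0,0]]])

```text
clock: 36.5
position: [0.666, -0.1407, 0.4544]
ee_rot: [0.996, -0.087, 0.001, 0.003]
ft_force: [-0.2, -0.0, 0.0]
grip_width: 0.413
```

Run:
```python
from plan import *
plan([.6667,-.1397,.449],-10);gp()
c=cam("scene");crop(c,220,40,380,200,4.5,"pics/s35.png",2.2)
```

```text
n 1 d [ 0.0007  0.001  -0.0054] rotdeg [ 0.29 -0.1   0.05] F [-0.2 -0.   0. ] g 0.413 t 36.5
[[0.01, -0.02, 0.11, 0.06, -0.02, 0.01]]
gp [ 0.6662 -0.1415  0.2994] phi -9.9 tilt [ 0.001 -0.005]
```

View pics/s35.png

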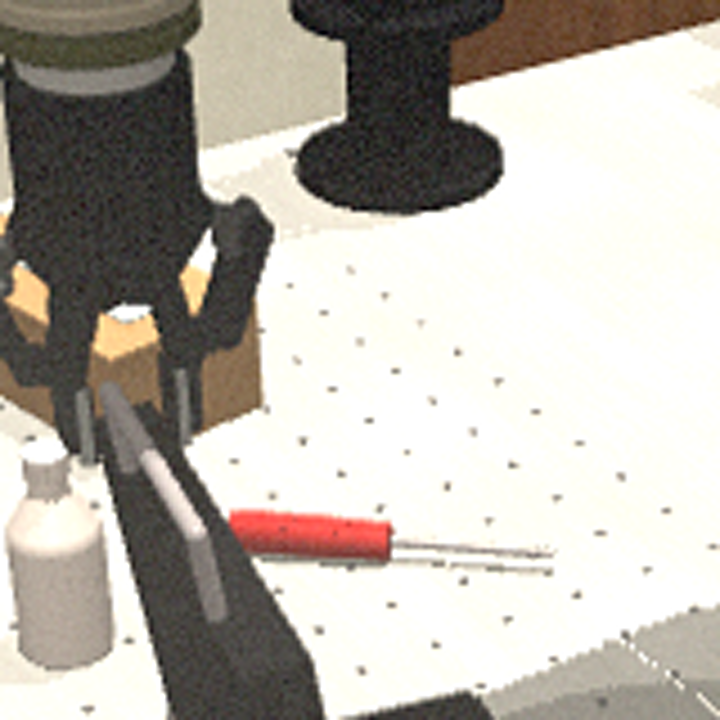

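Emit:
servo_tool(motion=[[[0,0,0.08,0,0,0],[0,0,0,0,0,0],[0,0,0,0,0,0],[0,0,0,0,0,0],[0,0,0,0,0,0]]], jaw=255, force=40)

```text
clock: 37.05
position: [0.6663, -0.1408, 0.4525]
ee_rot: [0.996, -0.087, 0.002, 0.003]
ft_force: [-0.2, 0.3, -3.7]
grip_width: 0.099
```

Run:
```python
from arc import *
arc(1.4,.06,yo=-.03,r=.213)
```

```text
t 37.05 th 1.710 r 0.2139 y -0.0311 F [-0.2  0.3 -3.7] g 0.099
[[-0.26, -0.02, -0.01, 0.06, -0.05, 0.01], [-0.26, -0.0, -0.01, 0.0, -0.0, 0.0], [-0.26, -0.0, 0.01, 0.0, -0.0, 0.0], [-0.26, -0.0, 0.03, 0.0, -0.0, 0.0], [-0.26, -0.0, 0.04, 0.0, -0.0, 0.0]]
```

Emit:
servo_tool(motion=[[[-0.26,0,-0.01,0,0,0],[-0.26,0,-0.01,0,0,0],[-0.26,0,0.01,0,0,0],[-0.26,0,0.03,0,0,0],[-0.26,0,0.04,0,0,0]]])

```text
clock: 37.55
position: [0.6034, -0.1298, 0.4519]
ee_rot: [0.996, -0.087, 0.009, 0.003]
ft_force: [4.1, -2.0, -6.2]
grip_width: 0.096
```

Run:
```python
from arc import *
arc(1.05,.06,yo=-.03,r=.213)
```

```text
t 37.55 th 1.411 r 0.2155 y -0.0312 F [ 4.1 -2.  -6.2] g 0.096
[[-0.24, -0.02, 0.1, 0.04, -0.21, -0.01], [-0.25, -0.0, 0.06, 0.0, -0.0, -0.0], [-0.24, -0.0, 0.08, 0.0, -0.0, -0.0], [-0.24, -0.0, 0.09, 0.0, -0.0, -0.0], [-0.23, -0.0, 0.11, 0.0, -0.0, -0.0], [-0.23, -0.0, 0.12, 0.0, -0.0, -0.0]]
```

Emit:
servo_tool(motion=[[[-0.24,0,0.09,0,-0.2,0],[-0.25,0,0.07,0,0,0],[-0.24,0,0.08,0,-0.05,0],[-0.24,0,0.09,0,0,0],[-0.23,0,0.11,0,-0.05,0],[-0.23,0,0.12,0,0,0]]])

```text
clock: 38.15
position: [0.5336, -0.1174, 0.427]
ee_rot: [0.996, -0.088, 0.006, 0.003]
ft_force: [8.7, -1.8, -9.0]
grip_width: 0.096
```

Run:
```python
from arc import *
arc(.7,.06,yo=-.03,r=.212)
c=cam("scene");crop(c,220,60,400,260,3.5,"pics/s36.png",2.2)
```

```text
t 38.15 th 1.062 r 0.2171 y -0.0311 F [ 8.7 -1.8 -9. ] g 0.096
[[-0.17, -0.02, 0.22, 0.05, -0.14, -0.01], [-0.21, -0.0, 0.15, 0.0, -0.0, -0.0], [-0.2, -0.0, 0.16, 0.0, -0.0, -0.0], [-0.19, -0.0, 0.17, 0.0, -0.0, -0.0], [-0.18, -0.0, 0.18, 0.0, -0.0, -0.0], [-0.17, -0.0, 0.19, 0.0, -0.0, -0.0]]
```

View pics/s36.png

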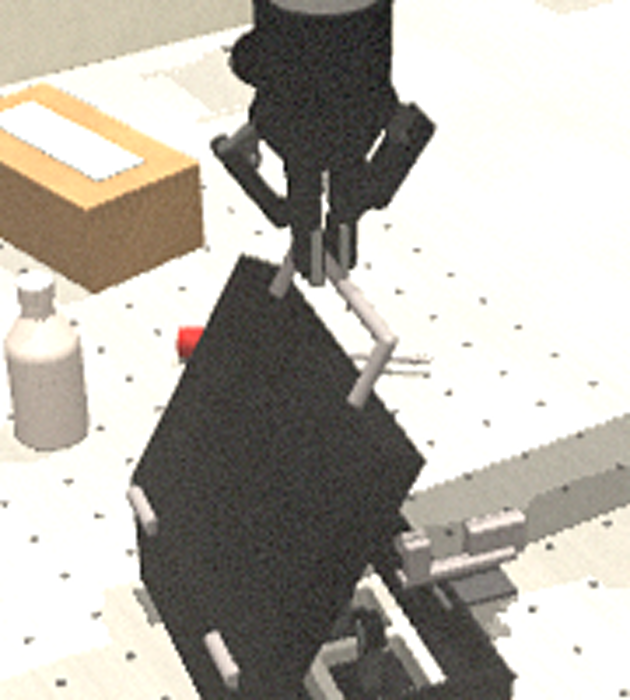

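Emit:
servo_tool(motion=[[[-0.18,0,0.2,0,-0.14,0],[-0.2,0,0.16,0,0,0],[-0.2,0,0.17,0,-0.03,0],[-0.19,0,0.18,0,0,0],[-0.18,0,0.19,0,0,0],[-0.17,0,0.2,0,0,0]]])

```text
clock: 38.8
position: [0.4793, -0.1069, 0.3801]
ee_rot: [0.996, -0.087, 0.007, 0.006]
ft_force: [0.5, 0.4, 3.8]
grip_width: 0.098
```

Run:
```python
from arc import *
arc(.35,.06,yo=-.03,r=.212)
```

```text
t 38.80 th 0.726 r 0.2168 y -0.0302 F [0.5 0.4 3.8] g 0.098
[[-0.1, -0.01, 0.27, 0.11, -0.17, -0.0], [-0.16, -0.0, 0.22, 0.0, -0.0, -0.0], [-0.14, -0.0, 0.23, 0.0, -0.0, -0.0], [-0.13, -0.0, 0.23, 0.0, -0.0, -0.0], [-0.11, -0.0, 0.24, 0.0, -0.0, -0.0], [-0.1, -0.0, 0.25, 0.0, -0.0, -0.0]]
```

Emit:
servo_tool(motion=[[[-0.11,0,0.25,0.1,-0.17,0],[-0.15,0,0.22,0,0,0],[-0.14,0,0.23,0,0,0],[-0.13,0,0.24,0,0,0],[-0.11,0,0.24,0,0,0],[-0.1,0,0.25,0,0,0]]])

```text
clock: 39.4
position: [0.4429, -0.1011, 0.3102]
ee_rot: [0.996, -0.087, 0.004, 0.004]
ft_force: [2.7, 0.4, 0.4]
grip_width: 0.098
```

Run:
```python
from arc import *
arc(.15,.06,yo=-.03,r=.212);gp()
c=cam("scene");crop(c,240,60,420,260,3.5,"pics/s37.png",2.2)
```

```text
t 39.40 th 0.358 r 0.2141 y -0.0307 F [2.7 0.4 0.4] g 0.098
[[-0.05, -0.02, 0.29, 0.07, -0.09, -0.0], [-0.07, -0.0, 0.29, 0.0, -0.0, -0.0], [-0.05, -0.0, 0.29, 0.0, -0.0, -0.0]]
gp [ 0.444  -0.1023  0.1552] phi -10.0 tilt [ 0.007 -0.008]
```

View pics/s37.png

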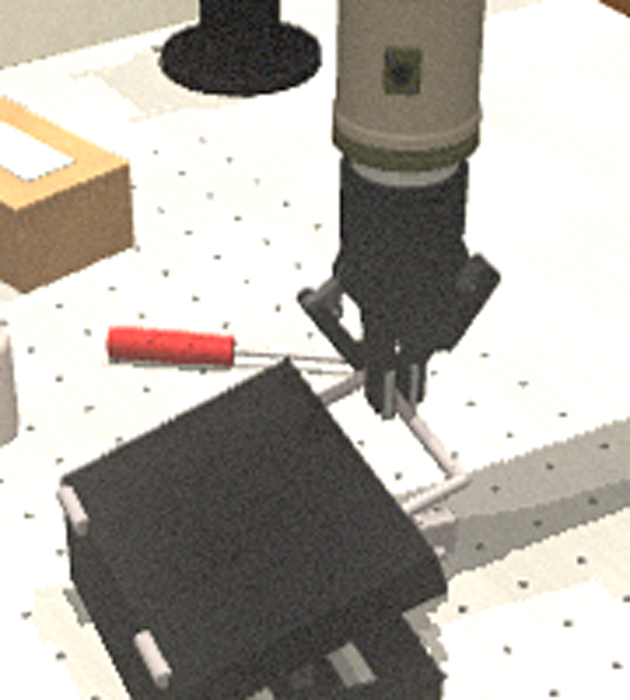

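Fine. The fingers are well clear of the paddle. Continue down to about 0.12 rad.

Emit:
servo_tool(motion=[[[-0.06,0,0.28,0,-0.09,0],[-0.06,0,0.28,0,0,0],[-0.04,0,0.28,0,0,0],[-0.02,0,0.15,0,0,0],[0,0,0,0,0,0]]])

```text
clock: 39.95
position: [0.4347, -0.0994, 0.2584]
ee_rot: [0.996, -0.087, 0.002, 0.004]
ft_force: [-2.6, -1.1, 4.0]
grip_width: 0.097
```

Run:
```python
from arc import *
arc(.0,.03,yo=-.03,r=.213);gp()
```

```text
t 39.95 th 0.111 r 0.2115 y -0.0305 F [-2.6 -1.1  4. ] g 0.097
[[-0.04, -0.01, 0.12, 0.09, -0.05, 0.01], [-0.01, -0.0, 0.12, 0.0, -0.0, 0.0], [-0.0, -0.0, 0.12, 0.0, -0.0, 0.0], [0.0, -0.0, 0.12, 0.0, -0.0, 0.0]]
gp [ 0.4351 -0.1007  0.1034] phi -10.0 tilt [ 0.003 -0.009]
```

Emit:
servo_tool(motion=[[[-0.01,0,0.14,0.05,0,0],[0,0,0.14,0,0,0],[0,0,0.1,0,0,0]]])

```text
clock: 40.25
position: [0.4347, -0.0996, 0.2401]
ee_rot: [0.996, -0.087, 0.002, 0.003]
ft_force: [-29.7, 3.7, 91.0]
grip_width: 0.09
```

Run:
```python
from arc import *
arc(.0,.03,yo=-.03,r=.213);gp()
c=cam("scene");crop(c,240,100,420,280,3.8,"pics/s38.png",2.2)
```

```text
t 40.25 th 0.024 r 0.2107 y -0.0308 F [-29.7   3.7  91. ] g 0.090
[[-0.05, -0.02, 0.1, 0.07, -0.05, 0.0]]
gp [ 0.4352 -0.1007  0.0851] phi -10.0 tilt [ 0.003 -0.007]
```

View pics/s38.png

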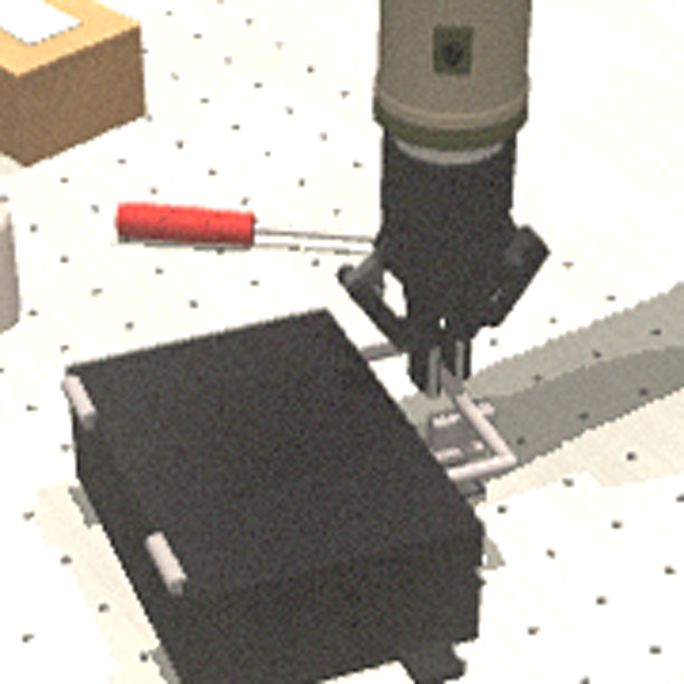

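Emit:
servo_tool(motion=[[[0,0,0,0,0,0]]])

```text
clock: 40.4
position: [0.4346, -0.0994, 0.2397]
ee_rot: [0.996, -0.087, 0.002, 0.004]
ft_force: [-2.2, -1.4, 7.4]
grip_width: 0.094
```

Run:
```python
from arc import *
arc(.0,.03,yo=-.03,r=.213);gp()
c=cam("scene");crop(c,330,170,390,240,9,"pics/s39.png",2.2)
```

```text
t 40.40 th 0.022 r 0.2108 y -0.0306 F [-2.2 -1.4  7.4] g 0.094
[[-0.04, -0.01, 0.1, 0.08, -0.04, 0.01]]
gp [ 0.435  -0.1006  0.0847] phi -10.0 tilt [ 0.002 -0.007]
```

View pics/s39.png

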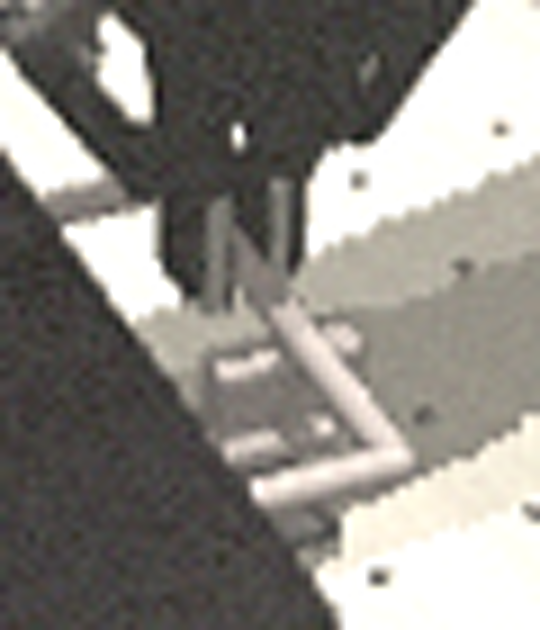

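Emit:
servo_tool(motion=[[[0,0,0,0,0,0],[0,0,0,0,0,0],[0,0,0,0,0,0],[0,0,-0.2,0,0,0],[0,0,-0.5,0,0,0],[0,0,-0.8,0,0,0],[0,0,-0.8,0,0,0],[0,0.3,-0.8,0,0,0],[-0.2,0.8,0,0,0,0],[-0.2,0.8,0,0,0,0],[0,0.4,0,0,0,0],[0,0,0,0,0,0]]], jaw=165)

```text
clock: 41.65
position: [0.3922, -0.2085, 0.4028]
ee_rot: [0.997, -0.083, -0.001, 0.002]
ft_force: [-0.0, -0.2, 0.1]
grip_width: 0.354
```

Run:
```python
from plan import *
obs()
c=cam("scene");crop(c,330,170,390,240,8,"pics/s40.png",2.2)
a=cv2.imread("pics/scene0.png"); b=c["color"][:,:,::-1]
s=lambda im:cv2.resize(np.clip(im[170:240,325:390].astype(float)*2,0,255).astype(np.uint8),None,fx=6,fy=6,interpolation=cv2.INTER_CUBIC)
cv2.imwrite("pics/cmp.png",np.hstack([s(a),s(b)]))
c=cam("top"); a=cv2.imread("pics/top0.png"); b=c["color"][:,:,::-1]
s=lambda im:cv2.resize(np.clip(im[205:300,275:390].astype(float)*1.8,0,255).astype(np.uint8),None,fx=3.4,fy=3.4,interpolation=cv2.INTER_CUBIC)
cv2.imwrite("pics/cmpt.png",np.hstack([s(a),s(b)]))
```

```text
t 41.65 pos [ 0.3922 -0.2085  0.4028] rotvec axes [[0.986, -0.165, -0.002], [-0.165, -0.986, -0.004], [-0.001, 0.004, -1.0]] F [-0.  -0.2  0.1] g 0.354
```

View pics/cmp.png

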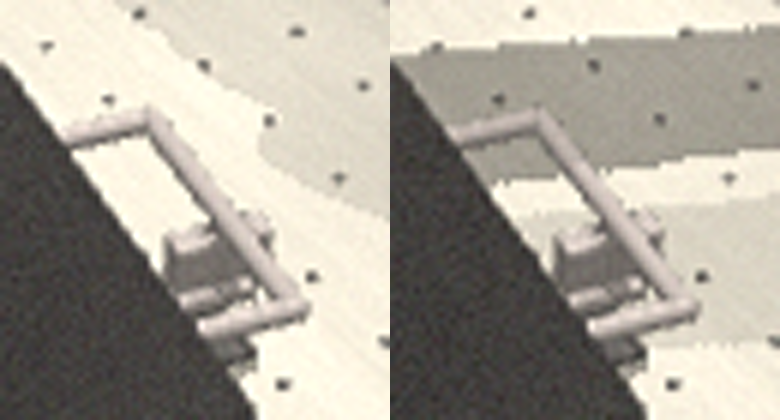

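View pics/cmpt.png

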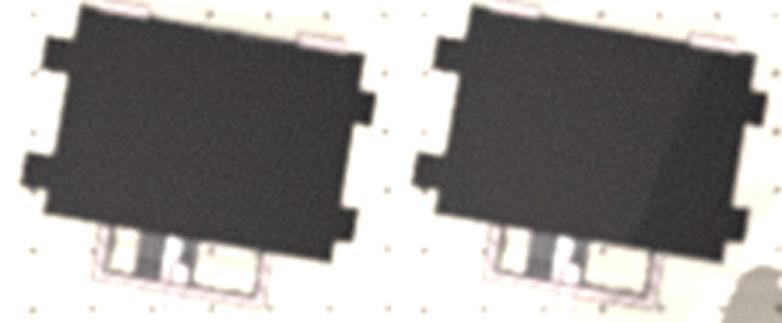

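Against the starting pictures, the rail corner (about (375,221) in the scene view), the hood outline and the paddle all sit where they did before opening. The hood is shut and the catch is back, and the arm is clear. Handing in.

Run:
```python
from workcell import order
print(order.hand_in())
```

```text
the job is handed in; nothing more can be done
None
```

I opened the box, put the three loose lenses into their slots and shut the hood again. The job was handed in at about 42 s, and no verdict was reported.

- **Opening:** I pushed the catch aside with the fingertips straddling the rail and raised the hood to about 1.7 rad.
- **Lenses:** Only three loose black lenses were present, with feet measured from the images as about 40, 32 and 48 mm. They went into slots 2, 1 and 3. I did not try each one from the narrowest slot up. The lens in slot 1 first caught on a rib, and went in after I moved it about 2.5 mm along y.
- **Knock:** The 48 mm lens was knocked aside during the run, so I measured it again before picking it up.
- **Seating checks:** The grip heights at release put each foot within about 2 mm of the slot floor. The pictures with the hood open showed all three upright in their slots.
- **Closing:** I lowered the hood by the rail at about 0.6 rad/s. The last press met the stop with about 91 N at the wrist, well above the 5 N needed but under the 120 N limit.
- **Final checks:** In both cameras the rail, hood and paddle are back at their starting pixels. The gripper touches nothing. The lenses cannot be seen under the shut hood, so I did not check them again after closing.
- **Disagreement:** The two cameras differed by about 4 mm on where the lenses stood. I resolved it by contact.

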